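# Build a soldering hearth and stand the finials on it

## Task

Get the hearth tray ready for soldering: first move the match box out of the tray into the steel bowl, then pack both fire bricks and the steel block side by side into the tray so that all three lie flat on its floor. Then stand every finial that is there upright on its narrow foot on top of the packed blocks, at least 60 mm apart from centre to centre, letting each go so gently that it stays standing still; leave the tweezers, hammer and flux tub alone.

Things in the scene. Friction and masses are not known exactly. Their poses are not given: they have to be found in the camera images.
- hearth_tray: low open steel tray with a small loop handle at each end, fixed to the bench; inside 69 mm along its x and 272 mm along its y, floor 3 mm thick, walls 4 mm thick, rim only 8 mm above the bench (5 mm above the tray's floor). Origin under its centre, on the bench. The handles reach 16 mm beyond the end walls (along y), 8 mm high
- tray_floor (a point): centre of the tray's inner floor, 3 mm above the bench; same axes as the tray
- brick_thick: loose cream fire brick with dark spots, 64 x 100 x 22 mm (x, y, z), 160 g (varies). Origin at the centre of its underside. In the tray its 100 mm side has to lie along the tray's y
- brick_thin: loose cream fire brick with dark spots, 64 x 100 x 18 mm (x, y, z), 160 g (varies). Origin at the centre of its underside. In the tray its 100 mm side has to lie along the tray's y. The two bricks and the steel block together fill 264 mm of the tray's 272 mm
- steel_block: loose plain light grey square steel bench block, 64 x 64 x 19 mm, 500 g (varies). Origin at the centre of its underside
- match_box: pale yellow match box lying flat, 36 x 52 x 18 mm (x, y, z), at first inside the tray; origin at the centre of its underside
- bowl: loose round open steel bowl, 110 mm wide over its rim and 51 mm high, about 50 mm wide at its inner floor, which is 2 mm above the bench; origin at the centre of its underside
- finial_brass: yellow brass turned finial standing on the bench, top-heavy, 160 g, 98 mm high: round foot 20 mm in diameter, stem 10 mm thick, head 38 mm in diameter with a straight band from 60 to 82 mm above the foot, dome above. Origin at the centre of the foot's underside, z up along its axis. May be absent
- finial_copper: reddish copper turned finial standing on the bench, top-heavy, 120 g, 90 mm high: foot 18 mm in diameter, stem 10 mm thick, head 32 mm in diameter with a straight band from 56 to 78 mm above the foot. Origin as for the brass one. May be absent
- finial_silver: silver-grey turned finial standing on the bench, top-heavy, 180 g, 92 mm high: foot 22 mm in diameter, stem 12 mm thick, head 44 mm in diameter with a straight band from 54 to 76 mm above the foot. Origin as for the brass one. May be absent
- finial_dark: dark grey steel turned finial standing on the bench, top-heavy, 150 g, 96 mm high: foot 20 mm in diameter, stem 11 mm thick, head 35 mm in diameter with a straight band from 60 to 84 mm above the foot. Origin as for the brass one. May be absent
- tweezers: steel tweezers lying behind the tray, 159 x 20 x 10 mm, long along x; leave alone
- hammer_planish: planishing hammer lying on the bench, 246 x 91 x 25 mm; leave alone
- flux_tub: white tub with a violet lid, 62 mm across and 72 mm high; leave alone
Things that resemble listed ones, but are neither listed nor needed, are in the scene too. Leave any green, pink or red look-alike of the finial_brass alone.

How it is judged:
By the outcome, as a careful person would: the job done as asked, in the order asked, and still so for the second after the job is handed in, with the robot touching nothing.
Of finial_brass, finial_copper, finial_silver, finial_dark only 2 to 4 are there at a start; the rules pass over those that are not, and their reading is None.
At some moment in a run one of match_box, brick_thick, brick_thin, steel_block may be knocked a few centimetres aside while the robot is not near it.
It also fails if it takes over 210 s, if anything falls off the work surface, if the arm or the gripper's body presses on something with over 40 N, if the wrist force passes 120 N, or if a joint passes its speed limit or range.

## Robot

A 6-joint arm with a two-finger parallel gripper is mounted at the origin on the work surface; the furniture and walls round the work are solid. World frame = base frame: x ahead of the robot, y to its left, z up, the work surface at z = 0. Lengths are in m, angles in degrees, forces in N, time in s.
With the tool pointing down it reaches from about 0.4 to 0.825 m from the base axis. Payload 7 kg.
Tool frame: the origin (TCP) lies midway between the tips of the shut fingers; the grasp point (between the pads) lies 19 mm behind it (r.grip_point_offset is the z of the grasp point in the tool frame, in m); z points along the fingers, y is the line along which they close (so a half turn about z gives the same grasp; the last joint's range is limited). The gripper opens to 88 mm and grips with 3 to 60 N. Pads are 19 mm wide; open, the fingers measure 130 mm over their backs; the gripper's body (78 mm by 193 mm) begins 47 mm behind the grasp point.
Start: joints at [-55.972, 20.546, 0.682, 0, -70.136, -16.507], TCP at [0.203, -0.644, 0.227] pointing down, gripper open.
Joint ranges: [-176.03, 176.03], [-82.01, 121.73], [-58.28, 71.71], [-173.87, 95.51], [-174.79, -0.11], [-173.66, 173.66]. Speed limits (degrees/s): [136.94, 136.94, 172.46, 180, 180, 180].

## Interface

Orientations are given as [roll, pitch, yaw] about the fixed x, y, z axes, in that order (R = Rz(yaw) Ry(pitch) Rx(roll)).
In Python, from plant import r, viewer, recognise, outline_of, pinpoint gives the robot as it stands.
- The arm moves only by the tool move_arm, never from a script. Its argument "targets" is a list of rows, each a list of 2 entries, a list of its own where there are three numbers: the shift along the tool's x, y, z in cm, then the turn, a rotation vector about the tool's x, y, z in rad. A call has 1 to 5 rows; each row is the pose to reach, as a shift and turn from the pose commanded when the call began, along the tool's axes at that moment; what a row does not reach only later rows make up. A row lasts 1/8 s, in which the tool goes at most 62.5 mm and 10.7 degrees, less where a joint would pass 70% of its speed; a pose out of reach is approached as far as the arm can. A call with a gripper value outside its range is refused whole. "jaw" is the finger opening in cm, from 0 to 8.76, set as the call begins (left out, the last holds). The fingers move at their own pace and stop on an object; "squeeze" is the grip in N (left out, the last holds). Time passes only in rows, so rows that repeat a pose let the fingers close. It gives the time, the measured TCP pose, the force, the opening and the grip force at its end, in the units of the state.
- r.get_state(): the state, without advancing time (a new reading comes with each control period).
- viewer.capture(name): name is "side" or "top" or "wrist"; returns a dict with "image" (400x640x3 uint8, blue, green, red), "intrinsics" (3x3 intrinsics, pixels), "D" ([k1, k2, p1, p2, k3] as OpenCV has them; the pictures are not rectified), "camera_from_world" (4x4, takes a point from world to camera coordinates). Camera axes: x right, y up, looking along -z (the intrinsics and any distortion apply to the point x, -y, -z); pixel columns grow to the right and rows downward; lengths in m; the calibration is good to about 2 mm. A picture is of the moment at which its call begins. There is no depth.
- r.close_job(): hands the job in; it is judged then, once.
Trained networks look in the newest picture that a camera, given by its name, has taken for a name from the list of things; names that differ only in an ending like _2 or _b are one class to them, and where a whole thing is asked for, a point or a joint stands for the part that bears it (a point fixed in the world has none). Each returns a list of dicts, best first, with "score" (0 to 1); they miss things now and then, are a little off and sometimes report something else, mostly with a low value. They report only what shows in the picture. A call takes as long as a camera call. They do not tell look-alikes from the thing itself.
- recognise(label, camera): "box" ([left, top, right, bottom] in pixels, round what is visible of it).
- outline_of(label, camera): "mask" (400x640 bool, what is visible of it) and "box" ([left, top, right, bottom] in pixels, round what is visible of it).
- pinpoint(label, camera): "location" ([row, column] in pixels: a listed point, or the origin of a listed thing).
The state is a dict: "time_s": time; "joints": joint angles; "qd": joint speeds; "joint_torque": joint torques, N m; "tcp_pos": TCP position; "eef_rot": TCP orientation; "contact_force": force on the tool from outside, world axes, zero at the start; "moment": the same for the moment, N m; "gripper_width": finger opening in m; "gripper_force": force on a finger pad.
Only numpy, scipy, OpenCV 4.12 (cv2) and the standard library are available. Lean on these libraries where they do the work, as an engineer would, in place of code of your own. Each camera call takes 0.05 s, during which the arm holds its last target. There are 200 camera calls.

## Working session

There is one attempt and no reset: what is moved stays moved. The work goes in short steps, Python scripts to look and compute and a tool call to move; the robot and the scene stay as the last step left them, time stands still between calls to the robot, and variables do not carry over. Pictures are saved under pics/ and viewed, at most 14 in all, crops included, and the job is handed in when it is done.

Besides the shell and the picture viewer there is one more tool, called after "Emit:" as name([rows], argument=value, ...), one row to a line, values as JSON. move_arm: Moves the arm, as the interface text tells. Its arguments: {"type":"object","properties":{"targets":{"type":"array","items":{"type":"array"}},"jaw":{"type":"number"},"squeeze":{"type":"number"}},"required":["targets"]}

```bash
ls; mkdir -p pics; cat > h.py <<'E'
import numpy as np, cv2
from plant import r, viewer, recognise, outline_of, pinpoint
def cap(n):
    return viewer.capture(n)
def ray(c,u,v):
    p=cv2.undistortPoints(np.array([[[u,v]]],float),np.array(c["intrinsics"],float),np.array(c["D"],float))[0,0]
    M=np.array(c["camera_from_world"]);R=M[:3,:3];t=M[:3,3]
    d=R.T@np.array([p[0],-p[1],-1.]);o=-R.T@t
    return o,d
def atz(c,u,v,z):
    o,d=ray(c,u,v);return o+d*(z-o[2])/d[2]
def proj(c,P):
    P=np.atleast_2d(P);M=np.array(c["camera_from_world"]);q=P@M[:3,:3].T+M[:3,3]
    q=q*[1,-1,-1]
    return cv2.projectPoints(q,np.zeros(3),np.zeros(3),np.array(c["intrinsics"],float),np.array(c["D"],float))[0][:,0]
E
python3 - <<'E'
from h import *
for n in ("top","side"):
    c=cap(n);cv2.imwrite(f"pics/{n}0.png",c["image"])
    o,d=ray(c,320,200);print(n,o,d)
    for l in "hearth_tray tray_floor brick_thick brick_thin steel_block match_box bowl finial_brass finial_copper finial_silver finial_dark".split():
        out=[]
        for k in pinpoint(l,n)[:4]:
            v,u=k["location"]; p=atz(c,u,v,0.003 if 'floor' in l else 0); out.append((round(k["score"],2),int(u),int(v),p[:2].round(3).tolist()))
        print(l,out)
E
```

```text
pics
top [ 0.40729653 -0.13545416  1.17420043] [ 0.17364003  0.01115652 -0.98479196]
hearth_tray [(0.78, 288, 199, [0.613, -0.019]), (0.6, 393, 231, [0.517, -0.358])]
tray_floor [(0.82, 289, 199, [0.613, -0.023])]
brick_thick [(0.68, 240, 255, [0.429, 0.126])]
brick_thin [(0.62, 288, 255, [0.435, -0.027])]
steel_block [(0.63, 336, 251, [0.45, -0.177])]
match_box [(0.53, 289, 196, [0.623, -0.023]), (0.52, 242, 258, [0.422, 0.119]), (0.28, 390, 233, [0.512, -0.35])]
bowl [(0.57, 377, 199, [0.621, -0.308])]
finial_brass [(0.61, 379, 259, [0.429, -0.316]), (0.58, 427, 227, [0.533, -0.471]), (0.58, 411, 173, [0.709, -0.42]), (0.44, 425, 204, [0.607, -0.464])]
finial_copper []
finial_silver [(0.75, 358, 228, [0.524, -0.248]), (0.5, 284, 258, [0.426, -0.014])]
finial_dark [(0.71, 406, 258, [0.434, -0.4])]
side [ 0.43424862 -1.05063129  0.45749217] [ 0.18536585  0.89539161 -0.40564549]
hearth_tray [(0.78, 306, 199, [0.604, -0.028])]
tray_floor [(0.93, 311, 199, [0.616, -0.038]), (0.64, 353, 187, [0.768, 0.029]), (0.55, 251, 185, [0.442, 0.11])]
brick_thick [(0.73, 249, 182, [0.437, 0.15]), (0.6, 258, 276, [0.44, -0.4])]
brick_thin [(0.83, 249, 202, [0.433, -0.021]), (0.66, 351, 188, [0.763, 0.03])]
steel_block [(0.61, 253, 224, [0.439, -0.163])]
match_box [(0.57, 307, 199, [0.607, -0.03])]
bowl [(0.58, 336, 243, [0.631, -0.301]), (0.17, 310, 197, [0.618, -0.014])]
finial_brass [(0.9, 344, 288, [0.605, -0.469]), (0.73, 383, 268, [0.705, -0.417]), (0.67, 310, 292, [0.537, -0.472])]
finial_copper [(0.92, 292, 257, [0.518, -0.341]), (0.21, 286, 235, [0.517, -0.24])]
finial_silver [(0.61, 284, 235, [0.514, -0.237]), (0.41, 250, 171, [0.446, 0.252])]
finial_dark [(0.61, 255, 275, [0.435, -0.394])]
```

```bash
python3 - <<'E'
import cv2
a=cv2.imread("pics/top0.png")[130:300,170:470];cv2.imwrite("pics/topc.png",cv2.resize(a,(800,453),interpolation=cv2.INTER_CUBIC))
a=cv2.imread("pics/side0.png")[120:320,190:440];cv2.imwrite("pics/sidec.png",cv2.resize(a,(750,600),interpolation=cv2.INTER_CUBIC))
E
```

```text
(no output)
```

View pics/topc.png

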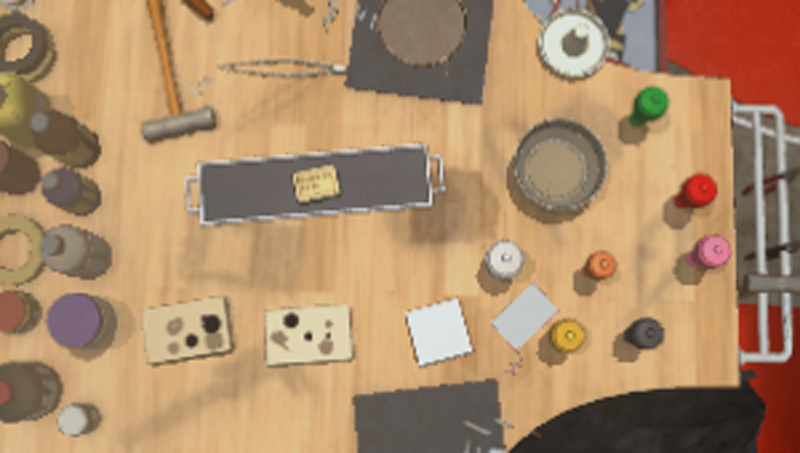

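View pics/sidec.png

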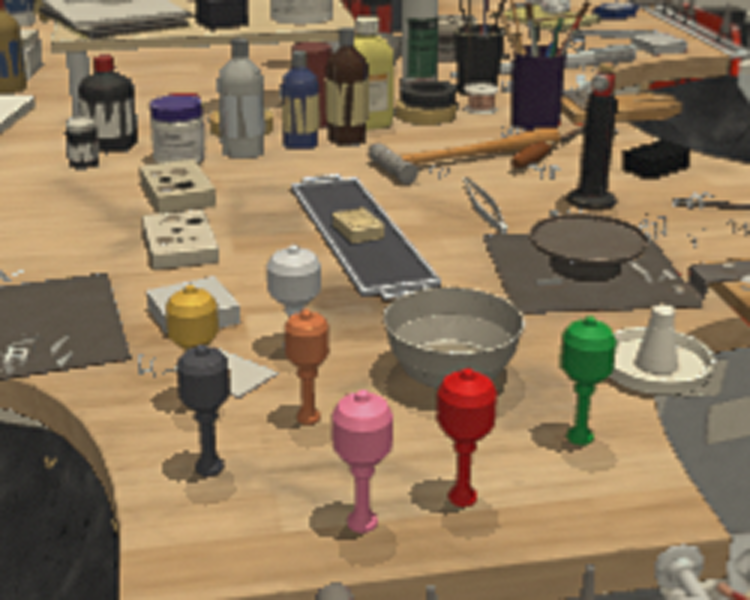

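The crops show all four finials: silver at top-view pixel (359,227), copper (395,229), brass (383,256) and dark (412,255). The look-alikes are pink (437,224), red (432,201) and green (414,168). The match box is in the tray at (289,199), the bowl is at (379,192), and the bricks are at (240,254) and (286,255). The steel block is the thick one at (335,254), and the flat grey sheet at (367,249) is a look-alike.

```bash
cat >> h.py <<'E'
from scipy.optimize import minimize
from scipy.spatial.transform import Rotation as Ro
def boxp(sx,sy,z0,z1):
    return [np.array([[a*sx/2,b*sy/2,z] for a in(-1,1) for b in(-1,1) for z in(z0,z1)])]
def cyl(*rz):
    t=np.linspace(0,2*np.pi,24,endpoint=False)
    return np.array([[r_*np.cos(a),r_*np.sin(a),z] for r_,z in rz for a in t])
def fin(f,s,h,b0,b1,H):
    return [cyl((f/2,0),(f/2,.005)),cyl((s/2,0),(s/2,b0)),cyl((h*.3,b0-.008),(h/2,b0),(h/2,b1),(h*.3,H-.004),(.003,H))]
MOD={"hearth_tray":boxp(.077,.280,0,.008),"brick_thick":boxp(.064,.1,0,.022),"brick_thin":boxp(.064,.1,0,.018),"steel_block":boxp(.064,.064,0,.019),
"match_box":boxp(.036,.052,0,.018),"bowl":[cyl((.027,0),(.055,.051))],
"finial_brass":fin(.02,.01,.038,.06,.082,.098),"finial_copper":fin(.018,.01,.032,.056,.078,.09),
"finial_silver":fin(.022,.012,.044,.054,.076,.092),"finial_dark":fin(.02,.011,.035,.06,.084,.096)}
MOD["hearth_tray"][0]=np.vstack([MOD["hearth_tray"][0]]);MOD["hearth_tray"].append(boxp(.02,.312,.004,.008)[0])
def render(c,l,x,y,th,z,S=4):
    R=np.array([[np.cos(th),-np.sin(th),0],[np.sin(th),np.cos(th),0],[0,0,1]])
    m=np.zeros((400*S,640*S),np.uint8)
    for P in MOD[l]:
        q=proj(c,P@R.T+[x,y,z]); q=((q+.5)*S-.5)
        cv2.fillConvexPoly(m,cv2.convexHull(np.round(q*16).astype(np.int32)),1,lineType=8,shift=4)
    return m
def fit(views,l,guess,z=0,yaw=True):
    """views: list of (capture, mask)"""
    S=4; V=[]
    for c,m in views:
        m=m.astype(np.uint8)
        if l=="hearth_tray" or l.startswith("brick") :
            m=cv2.morphologyEx(m,cv2.MORPH_CLOSE,np.ones((7,7)))
        if l in("bowl","hearth_tray"): 
            h=cv2.convexHull(cv2.findNonZero(m)); m=np.zeros_like(m) if l=="bowl" else m
            if l=="bowl": cv2.fillConvexPoly(m,h,1)
            else:
                cs,_=cv2.findContours(m,cv2.RETR_EXTERNAL,cv2.CHAIN_APPROX_NONE);cv2.drawContours(m,cs,-1,1,-1)
        V.append((c,cv2.resize(m,None,fx=S,fy=S,interpolation=cv2.INTER_LINEAR if 0 else cv2.INTER_NEAREST)))
    def cost(p):
        return sum((render(c,l,p[0]/100,p[1]/100,p[2]/10 if yaw else 0,z)!=m).sum()/max(m.sum(),1) for c,m in V)
    best=None
    for t0 in ([guess[2]] if len(guess)>2 else ([-.6,-.3,0,.3,.6] if yaw else [0])):
        p0=np.array([guess[0]*100,guess[1]*100,t0*10])
        s=minimize(cost,p0,method="Nelder-Mead",options=dict(initial_simplex=p0+np.vstack([np.zeros(3),np.diag([.8,.8,1.5])]),xatol=.01,fatol=1e-4,maxiter=150))
        if best is None or s.fun<best.fun: best=s
    return best.x[0]/100,best.x[1]/100,np.degrees(best.x[2]/10),best.fun/len(V)
def mask_near(c,n,l,xy,tol=.05,zc=.01):
    b=None
    for k in outline_of(l,n):
        m=k["mask"]; v,u=np.argwhere(m).mean(0)
        e=np.linalg.norm(atz(c,u,v,zc)[:2]-xy)
        if e<tol and (b is None or e<b[0]): b=(e,m,k["score"])
    return b
E
python3 - <<'E'
from h import *
G={"hearth_tray":(.61,-.025),"brick_thick":(.432,.13),"brick_thin":(.434,-.023),"steel_block":(.44,-.17),"match_box":(.612,-.025),"bowl":(.625,-.304),
"finial_brass":(.432,-.318),"finial_copper":(.518,-.341),"finial_silver":(.517,-.24),"finial_dark":(.434,-.397)}
C={n:cap(n) for n in("top","side")}
for l,g in G.items():
    f='finial' in l; vs=[]
    for n in C:
        k=mask_near(C[n],n,l,np.array(g),.06,.06 if f else .01)
        if k is None: print(l,n,"none");continue
        vs.append((C[n],k[1])); 
        s=fit(vs[-1:],l,g,.003 if l=="match_box" else 0,not f and l!="bowl");print(l,n,round(k[2],2),np.round(s,4))
w=cap("wrist");cv2.imwrite("pics/w0.png",w["image"]);o,d=ray(w,320,200);st=r.get_state();print(o,d,st["tcp_pos"],st["eef_rot"],w["intrinsics"],w["D"])
Rt=Ro.from_euler("xyz",st["eef_rot"],degrees=True).as_matrix();print("tool cam off",Rt.T@(o-st["tcp_pos"]),Rt.T@d)
E
```

```text
hearth_tray top 0.7 [ 0.6171 -0.0193  6.5434  0.0702]
hearth_tray side 0.88 [ 0.6135 -0.009   5.7866  0.0804]
brick_thick top none
brick_thick side 0.79 [0.4345 0.1262 9.6869 0.0843]
brick_thin top 0.76 [ 0.4347 -0.0183  6.3186  0.0673]
brick_thin side 0.79 [ 0.4325 -0.0156  6.0159  0.0668]
steel_block top 0.82 [ 0.4421 -0.17   16.6866  0.0706]
steel_block side 0.47 [ 0.4397 -0.1609 10.3455  2.208 ]
match_box top none
match_box side none
bowl top 0.89 [  0.6404  -0.3088 -13.754    0.033 ]
bowl side 0.72 [ 0.6367 -0.3077 -4.153   0.112 ]
finial_brass top 0.48 [  0.4399  -0.3107 -11.7504   0.1835]
finial_brass side 0.69 [ 0.4374 -0.3105 -7.0229  0.4336]
finial_copper top 0.54 [ 0.5204 -0.3503  5.2594  0.349 ]
finial_copper side 0.76 [ 0.5179 -0.3496 -1.282   0.1396]
finial_silver top 0.5 [ 0.5235 -0.243  -1.3027  0.0523]
finial_silver side 0.7 [ 0.5201 -0.2426  3.2461  0.3966]
finial_dark top 0.42 [ 0.4432 -0.3997 -6.0487  0.1704]
finial_dark side 0.81 [ 0.4424 -0.3986 -2.707   0.0824]
[ 0.13916423 -0.66474726  0.3844278 ] [ 0.25014347  0.07296673 -0.9654928 ] [ 0.20320306 -0.64366986  0.22655854] [-1.79999784e+02  1.71759409e-03 -1.62477083e+02] [[310.25613935   0.         321.68590135]
 [  0.         310.25613935 197.97210054]
 [  0.           0.           1.        ]] [-0.057569  0.        0.        0.        0.      ]
tool cam off [ 0.06740862 -0.00081865 -0.15787127] [-0.26047637 -0.00573053  0.96550063]
```

```bash
cat >> h.py <<'E'
def plan(*wps):
    """wps: (x,y,z,yaw[,mm per row]); prints tool-frame calls"""
    st=r.get_state();p=np.array(st["tcp_pos"]);e=st["eef_rot"];yaw=e[2]
    R=Ro.from_euler("xyz",e,degrees=True).as_matrix()
    print("t",st["time_s"],"at",p.round(4),np.round(e,2),"w",round(st["gripper_width"],4))
    for w in wps:
        T=np.array(w[:3],float);dy=w[3]-yaw;dy=(dy+180)%360-180;step=w[4] if len(w)>4 else 60
        n=int(max(np.ceil(np.linalg.norm(T-p)*1000/step),np.ceil(abs(dy)/10.5),1));k=int(np.ceil(n/5))
        p0,y0=p.copy(),yaw
        for i in range(k):
            Ti=p0+(T-p0)*(i+1)/k; yi=y0+dy*(i+1)/k
            s=(R.T@(Ti-p)*100).round(2); a=round(-np.radians(yi-yaw),3)
            print("  call",s.tolist(),"turn z",a,"rows",int(np.ceil(n/k)))
            p=p+R@s/100; yaw=yaw-np.degrees(a); R=Ro.from_euler("xyz",[180,0,yaw],degrees=True).as_matrix()
E
python3 -c "
from h import *
plan((.54,-.02,.25,-84))"
```

```text
t 2.35 at [ 0.2032 -0.6437  0.2266] [-180.      0.   -162.48] w 0.0872
  call [-16.96, 16.44, -0.78] turn z -0.457 rows 4
  call [-22.49, 7.27, -0.78] turn z -0.456 rows 4
  call [-23.38, -3.37, -0.78] turn z -0.457 rows 4
```

Emit:
move_arm([
  [[-17,16.4,-0.8],[0,0,-0.457]],
  [[-17,16.4,-0.8],[0,0,-0.457]],
  [[-17,16.4,-0.8],[0,0,-0.457]],
  [[-17,16.4,-0.8],[0,0,-0.457]],
  [[-17,16.4,-0.8],[0,0,-0.457]],
], jaw=8.7, squeeze=20)

```text
time_s: 2.98
tcp_pos: [0.3174, -0.4339, 0.2355]
eef_rot: [-179.9, 0.0, -136.1]
contact_force: [-0.8, -0.4, -0.1]
gripper_width: 0.087
gripper_force: 0.0
```

Emit:
move_arm([
  [[-22.5,7.3,-0.8],[0,0,-0.456]],
  [[-22.5,7.3,-0.8],[0,0,-0.456]],
  [[-22.5,7.3,-0.8],[0,0,-0.456]],
  [[-22.5,7.3,-0.8],[0,0,-0.456]],
  [[-22.5,7.3,-0.8],[0,0,-0.456]],
])

```text
time_s: 3.6
tcp_pos: [0.4296, -0.2261, 0.2429]
eef_rot: [-179.9, 0.0, -110.0]
contact_force: [0.4, 0.3, 0.1]
gripper_width: 0.0873
gripper_force: 0.0
```

Emit:
move_arm([
  [[-23.4,-3.4,-0.8],[0,0,-0.457]],
  [[-23.4,-3.4,-0.8],[0,0,-0.457]],
  [[-23.4,-3.4,-0.8],[0,0,-0.457]],
  [[-23.4,-3.4,-0.8],[0,0,-0.457]],
  [[-23.4,-3.4,-0.8],[0,0,-0.457]],
])

```text
time_s: 4.22
tcp_pos: [0.5422, -0.0187, 0.25]
eef_rot: [180.0, -0.0, -83.9]
contact_force: [-1.0, 0.8, 0.1]
gripper_width: 0.0868
gripper_force: 0.0
```

```bash
cat > look.py <<'E'
import sys
from h import *
G={"hearth_tray":(.615,-.019,.11),"brick_thick":(.434,.127),"brick_thin":(.434,-.018),"steel_block":(.441,-.17),"match_box":(.617,-.02),"bowl":(.638,-.308),
"finial_brass":(.438,-.311),"finial_copper":(.519,-.35),"finial_silver":(.522,-.243),"finial_dark":(.442,-.399)}
def look(ls,cam="wrist",name=None,tol=.06,zs={},G=G):
    w=cap(cam)
    if name: cv2.imwrite(f"pics/{name}.png",w["image"])
    out={}
    for l in ls:
        f='finial' in l; k=mask_near(w,cam,l,np.array(G[l][:2]),tol,.06 if f else .01)
        if k is None: print(l,cam,"none");continue
        s=fit([(w,k[1])],l,G[l],zs.get(l,0),not f and l!="bowl");print(l,cam,round(k[2],2),np.round(s,4)); out[l]=s
    return w,out
E
python3 - <<'E'
from look import *
print(r.get_state()["tcp_pos"])
look(["hearth_tray","match_box","brick_thick","brick_thin","steel_block"],name="w1",zs={"match_box":.003})
E
```

```text
[ 0.54224877 -0.01865446  0.24996021]
hearth_tray wrist 0.93 [ 0.6172 -0.0239  6.2205  0.107 ]
match_box wrist 0.69 [ 0.615  -0.0209 13.31    0.0867]
brick_thick wrist 0.79 [ 0.4407  0.1236 18.1832  1.2722]
brick_thin wrist 0.93 [ 0.4363 -0.0188  5.5668  0.0552]
steel_block wrist none
```

View pics/w1.png

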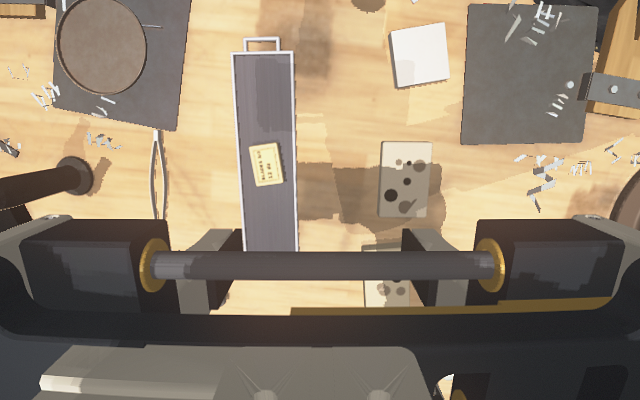

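The wrist view shows the match box in the tray at (266,165), the thin brick at (405,180) and the steel block at (419,55). Only those and the tray are in clear view. I'm gripping the match box now.

```bash
python3 -c "
from h import *
plan((.615,-.021,.06,-76.7),(.615,-.021,.011,-76.7,20),(.615,-.021,.12,-76.7),(.638,-.308,.12,-76.7),(.638,-.308,.045,-76.7,30),(.638,-.308,.2,-76.7))"
```

```text
t 4.525 at [ 0.5404 -0.0213  0.2507] [-179.99   -0.    -84.08] w 0.0872
  call [0.74, -7.42, 19.07] turn z -0.129 rows 4
  call [0.0, -0.0, 4.9] turn z 0.0 rows 3
  call [0.0, -0.0, -10.9] turn z 0.0 rows 2
  call [28.46, 4.36, -0.0] turn z 0.0 rows 5
  call [0.0, 0.0, 7.5] turn z 0.0 rows 3
  call [0.0, 0.0, -15.5] turn z 0.0 rows 3
```

Emit:
move_arm([
  [[0.75,-7.4,19],[0,0,-0.129]],
  [[0.75,-7.4,19],[0,0,-0.129]],
  [[0.75,-7.4,19],[0,0,-0.129]],
  [[0.75,-7.4,19],[0,0,-0.129]],
  [[0.75,-7.4,19],[0,0,-0.129]],
], jaw=6)

```text
time_s: 5.15
tcp_pos: [0.6148, -0.0204, 0.0604]
eef_rot: [179.9, -0.0, -76.6]
contact_force: [0.4, 0.0, -0.6]
gripper_width: 0.0602
gripper_force: 0.0
```

Emit:
move_arm([
  [[0,0,2],[0,0,0]],
  [[0,0,4],[0,0,0]],
  [[0,0,4.9],[0,0,0]],
  [[0,0,4.9],[0,0,0]],
])

```text
time_s: 5.65
tcp_pos: [0.6155, -0.0196, 0.013]
eef_rot: [-179.9, -0.0, -76.6]
contact_force: [1.6, 0.2, 0.5]
gripper_width: 0.0602
gripper_force: 0.0
```

Emit:
move_arm([
  [[0,0,0],[0,0,0]],
  [[0,0,0],[0,0,0]],
  [[0,0,0],[0,0,0]],
  [[0,0,0],[0,0,0]],
  [[0,0,0],[0,0,0]],
], jaw=2.5, squeeze=12)

```text
time_s: 6.28
tcp_pos: [0.6153, -0.0196, 0.012]
eef_rot: [-180.0, -0.0, -76.6]
contact_force: [-1.8, 0.6, 5.1]
gripper_width: 0.0361
gripper_force: 12.0
```

Emit:
move_arm([
  [[0,0,-5],[0,0,0]],
  [[0,0,-10.9],[0,0,0]],
  [[0,0,-10.9],[0,0,0]],
])

```text
time_s: 6.65
tcp_pos: [0.6184, -0.0191, 0.1257]
eef_rot: [-179.5, -0.0, -76.5]
contact_force: [0.9, 0.4, -0.5]
gripper_width: 0.0356
gripper_force: 12.0
```

Emit:
move_arm([
  [[28.4,4.3,0],[0,0,0]],
  [[28.4,4.3,0],[0,0,0]],
  [[28.4,4.3,0],[0,0,0]],
  [[28.4,4.3,0],[0,0,0]],
  [[28.4,4.3,0],[0,0,0]],
])

```text
time_s: 7.28
tcp_pos: [0.6383, -0.3087, 0.1189]
eef_rot: [179.9, 0.0, -76.7]
contact_force: [0.9, 0.6, -0.1]
gripper_width: 0.0356
gripper_force: 12.0
```

Emit:
move_arm([
  [[0,0,3],[0,0,0]],
  [[0,0,6],[0,0,0]],
  [[0,0,7.5],[0,0,0]],
  [[0,0,7.5],[0,0,0]],
])

```text
time_s: 7.78
tcp_pos: [0.6383, -0.3056, 0.0439]
eef_rot: [179.9, 0.1, -76.6]
contact_force: [0.2, -1.0, -0.1]
gripper_width: 0.0354
gripper_force: 12.0
```

Emit:
move_arm([
  [[0,0,0],[0,0,0]],
  [[0,0,0],[0,0,0]],
  [[0,0,0],[0,0,0]],
], jaw=4.4)

```text
time_s: 8.15
tcp_pos: [0.6397, -0.3059, 0.0466]
eef_rot: [-179.9, -0.0, -76.6]
contact_force: [-0.7, -0.2, -0.6]
gripper_width: 0.0438
gripper_force: 0.0
```

Emit:
move_arm([
  [[0,0,-3],[0,0,0]],
  [[0,0,-8],[0,0,0]],
  [[0,0,-14],[0,0,0]],
  [[0,0,-18],[0,0,0]],
])

```text
time_s: 8.65
tcp_pos: [0.6398, -0.3062, 0.2298]
eef_rot: [-179.8, -0.1, -76.6]
contact_force: [0.2, 0.0, -0.4]
gripper_width: 0.0441
gripper_force: 0.0
```

```bash
python3 - <<'E'
from look import *
G["match_box"]=(.638,-.308)
look(["steel_block","brick_thick","brick_thin","hearth_tray"],"top","t2",G=G)
print([ (k["score"],k["location"]) for k in pinpoint("match_box","top")[:3]])
plan((.45,.10,.2,-84),(.56,.15,.25,-84))
E
```

```text
steel_block top 0.91 [ 0.4425 -0.17   17.4513  0.0608]
brick_thick top 0.74 [0.4301 0.1384 0.8577 3.5948]
brick_thin top none
hearth_tray top none
[(0.74, [194.1, 376.1])]
t 8.95 at [ 0.6385 -0.3056  0.2247] [ 1.7994e+02  5.0000e-02 -7.6600e+01] w 0.0442
  call [-21.91, 4.47, 1.26] turn z 0.065 rows 4
  call [-21.57, 5.88, 1.23] turn z 0.064 rows 4
  call [-3.82, -11.46, -5.0] turn z 0.0 rows 3
```

```bash
python3 - <<'E'
from look import *
plan((.53,.2,.28,-84))
E
```

```text
t 8.95 at [ 0.6385 -0.3056  0.2247] [ 1.7994e+02  5.0000e-02 -7.6600e+01] w 0.0442
  call [-25.85, -0.58, -2.74] turn z 0.065 rows 5
  call [-25.83, 1.1, -2.77] turn z 0.064 rows 5
```

Emit:
move_arm([
  [[-25.8,-0.6,-2.8],[0,0,0.065]],
  [[-25.8,-0.6,-2.8],[0,0,0.065]],
  [[-25.8,-0.6,-2.8],[0,0,0.065]],
  [[-25.8,-0.6,-2.8],[0,0,0.065]],
  [[-25.8,-0.6,-2.8],[0,0,0.065]],
], jaw=8.7)

```text
time_s: 9.57
tcp_pos: [0.5842, -0.0503, 0.2532]
eef_rot: [180.0, 0.0, -80.1]
contact_force: [1.3, -1.8, -0.2]
gripper_width: 0.0852
gripper_force: 0.0
```

Emit:
move_arm([
  [[-25.8,1.1,-2.8],[0,0,0.064]],
  [[-25.8,1.1,-2.8],[0,0,0.064]],
  [[-25.8,1.1,-2.8],[0,0,0.064]],
  [[-25.8,1.1,-2.8],[0,0,0.064]],
  [[-25.8,1.1,-2.8],[0,0,0.064]],
])

```text
time_s: 10.2
tcp_pos: [0.5302, 0.2017, 0.2807]
eef_rot: [179.9, -0.0, -83.8]
contact_force: [-0.1, -0.6, -0.2]
gripper_width: 0.0871
gripper_force: 0.0
```

```bash
python3 - <<'E'
from look import *
w,o=look(["hearth_tray","brick_thick","brick_thin","steel_block"],"wrist","w3")
print(r.get_state()["tcp_pos"],r.get_state()["eef_rot"])
im=w["image"].copy()
for l,s in o.items():
    m=render(w,l,s[0],s[1],np.radians(s[2]),0,1);cs,_=cv2.findContours(m,0,2);cv2.drawContours(im,cs,-1,(0,0,255),1)
cv2.imwrite("pics/w3o.png",cv2.resize(im[:300,130:530],(800,600)))
E
```

```text
hearth_tray wrist none
brick_thick wrist 0.72 [ 0.4375  0.1242 11.1915  0.0438]
brick_thin wrist 0.56 [ 0.4361 -0.02    6.1612  0.0281]
steel_block wrist none
[0.53104986 0.19765091 0.28086063] [ 1.79934487e+02 -4.80364706e-02 -8.40556373e+01]
```

View pics/w3o.png

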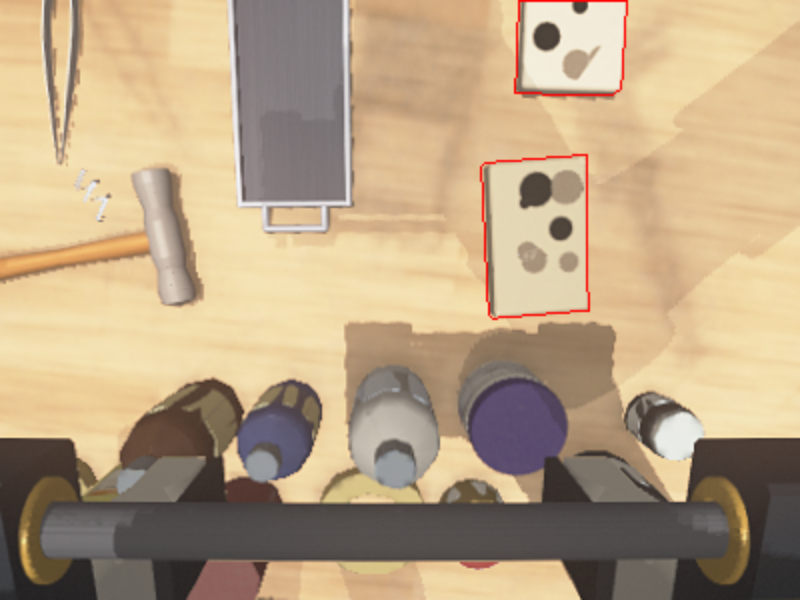

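The overlay fits both bricks, with the thick one at crop pixel (537,237) and the thin one at (572,47). Only the near end of the tray shows. I'll shift so the camera sees the whole tray.

Emit:
move_arm([
  [[12,-5,-3],[0,0,0]],
  [[12,-5,-3],[0,0,0]],
  [[12,-5,-3],[0,0,0]],
  [[12,-5,-3],[0,0,0]],
])

```text
time_s: 10.95
tcp_pos: [0.5933, 0.083, 0.3111]
eef_rot: [180.0, 0.0, -84.2]
contact_force: [0.0, -0.1, -1.3]
gripper_width: 0.0873
gripper_force: 0.0
```

```bash
python3 - <<'E'
from look import *
w,o=look(["hearth_tray","brick_thin","steel_block"],"wrist","w4")
print(r.get_state()["tcp_pos"],r.get_state()["eef_rot"])
im=w["image"].copy()
for l,s in o.items():
    m=render(w,l,s[0],s[1],np.radians(s[2]),0,1);cs,_=cv2.findContours(m,0,2);cv2.drawContours(im,cs,-1,(0,0,255),1)
cv2.imwrite("pics/w4o.png",cv2.resize(im[:270,160:480],(708,600)))
plan((.4375,.1242,.06,-78.8),(.4375,.1242,.009,-78.8,20))
E
```

```text
hearth_tray wrist 0.8 [ 0.6163 -0.0186  6.527   0.0233]
brick_thin wrist 0.7 [ 0.4359 -0.019   5.4882  0.0492]
steel_block wrist 0.59 [ 0.4423 -0.1717 16.1775  0.0416]
[0.59268067 0.08544025 0.31127366] [ 1.79972225e+02  1.83890551e-03 -8.39353846e+01]
t 11.15 at [0.5927 0.0854 0.3113] [179.97   0.   -83.94] w 0.0871
  call [-5.49, 15.01, 25.13] turn z -0.09 rows 5
  call [-0.0, -0.0, 5.1] turn z 0.0 rows 3
```

View pics/w4o.png

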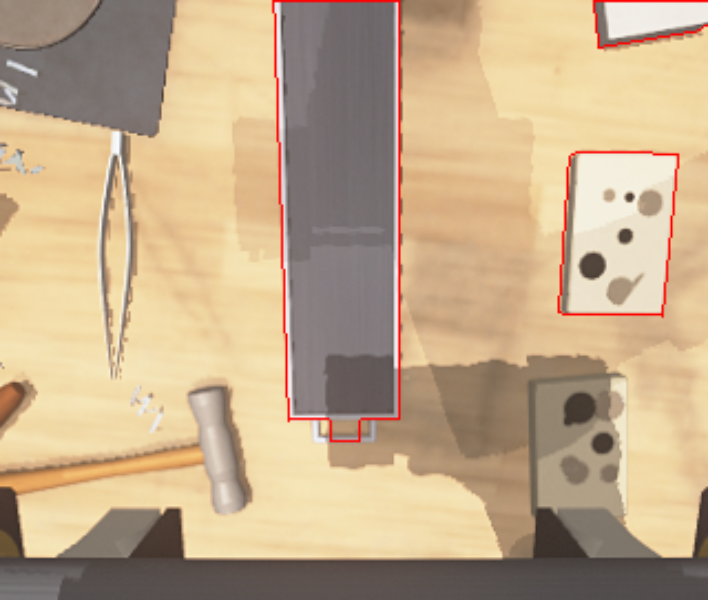

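The overlay matches the tray: its walls run from crop x 280 to 400 and its near end is at crop row 417. Tray pose is (0.6165, -0.019, 6.5°). Next I grip the thick brick.

Emit:
move_arm([
  [[-5.5,15,25.1],[0,0,-0.09]],
  [[-5.5,15,25.1],[0,0,-0.09]],
  [[-5.5,15,25.1],[0,0,-0.09]],
  [[-5.5,15,25.1],[0,0,-0.09]],
  [[-5.5,15,25.1],[0,0,-0.09]],
])

```text
time_s: 11.78
tcp_pos: [0.4361, 0.1242, 0.0591]
eef_rot: [180.0, -0.0, -78.7]
contact_force: [0.3, 1.0, -0.6]
gripper_width: 0.087
gripper_force: 0.0
```

Emit:
move_arm([
  [[0,0,2],[0,0,0]],
  [[0,0,4],[0,0,0]],
  [[0,0,5.1],[0,0,0]],
  [[0,0,5.1],[0,0,0]],
])

```text
time_s: 12.28
tcp_pos: [0.4378, 0.1239, 0.0091]
eef_rot: [179.9, -0.0, -78.8]
contact_force: [0.3, 0.3, 0.6]
gripper_width: 0.087
gripper_force: 0.0
```

Emit:
move_arm([
  [[0,0,0],[0,0,0]],
  [[0,0,0],[0,0,0]],
  [[0,0,0],[0,0,0]],
  [[0,0,0],[0,0,0]],
  [[0,0,0],[0,0,0]],
], jaw=5.5, squeeze=25)

```text
time_s: 12.9
tcp_pos: [0.4381, 0.1237, 0.01]
eef_rot: [180.0, -0.0, -78.8]
contact_force: [-3.6, 0.4, 6.5]
gripper_width: 0.0648
gripper_force: 25.0
```

```bash
cat >> h.py <<'E'
TR=np.array([.6165,-.019]);TY=6.5
def tray(lx,ly):
    a=np.radians(TY);return TR+[np.cos(a)*lx-np.sin(a)*ly,np.sin(a)*lx+np.cos(a)*ly]
E
python3 - <<'E'
from h import *
x,y=tray(0,.0845);print(x,y)
p=r.get_state()["tcp_pos"]
plan((*p[:2],.08,-78.8),(x,y,.08,-83.5,40),(x,y,.02,-83.5,30),(x,y,.012,-83.5,5))
E
```

```text
0.6069343284366119 0.06495682180467165
t 12.9 at [0.4381 0.1237 0.01  ] [179.99  -0.   -78.84] w 0.0648
  call [0.0, 0.0, -7.0] turn z -0.001 rows 2
  call [9.04, -15.42, -0.0] turn z 0.082 rows 5
  call [0.0, 0.0, 6.0] turn z 0.0 rows 2
  call [0.0, 0.0, 0.8] turn z 0.0 rows 2
```

Emit:
move_arm([
  [[0,0,-3],[0,0,0]],
  [[0,0,-7],[0,0,0]],
  [[0,0,-7],[0,0,0]],
])

```text
time_s: 13.28
tcp_pos: [0.4401, 0.1251, 0.0823]
eef_rot: [-179.7, 0.2, -78.8]
contact_force: [0.1, 0.7, -1.3]
gripper_width: 0.0639
gripper_force: 25.0
```

Emit:
move_arm([
  [[2.2,-3.8,0],[0,0,0.02]],
  [[4.5,-7.7,0],[0,0,0.04]],
  [[6.8,-11.6,0],[0,0,0.06]],
  [[9.05,-15.4,0],[0,0,0.082]],
  [[9.05,-15.4,0],[0,0,0.082]],
])

```text
time_s: 13.9
tcp_pos: [0.6087, 0.0636, 0.0776]
eef_rot: [179.9, -0.0, -83.7]
contact_force: [-0.5, -0.7, -2.2]
gripper_width: 0.0641
gripper_force: 25.0
```

Emit:
move_arm([
  [[0,0,3],[0,0,0]],
  [[0,0,5.4],[0,0,0]],
  [[0,0,5.4],[0,0,0]],
])

```text
time_s: 14.28
tcp_pos: [0.6044, 0.0642, 0.023]
eef_rot: [179.7, -0.1, -83.5]
contact_force: [-0.0, -0.6, -2.0]
gripper_width: 0.0644
gripper_force: 25.0
```

```bash
python3 - <<'E'
from look import *
x,y=tray(0,.0845)
G["brick_thick"]=(x,y,.11)
w,o=look(["brick_thick","hearth_tray"],"wrist","w5",zs={"brick_thick":.017},G=G,tol=.15)
cv2.imwrite("pics/w5o.png",cv2.resize(w["image"][100:400,160:480],(640,600)))
plan((x,y,.0125,-83.5,5))
E
```

```text
brick_thick wrist 0.67 [0.6062 0.065  6.3005 0.5624]
hearth_tray wrist 0.9 [ 0.6293 -0.1225  6.9682  0.1262]
t 14.425 at [0.6072 0.0652 0.0263] [-179.96    0.    -83.49] w 0.0642
  call [0.02, 0.03, 1.38] turn z 0.0 rows 3
```

View pics/w5o.png

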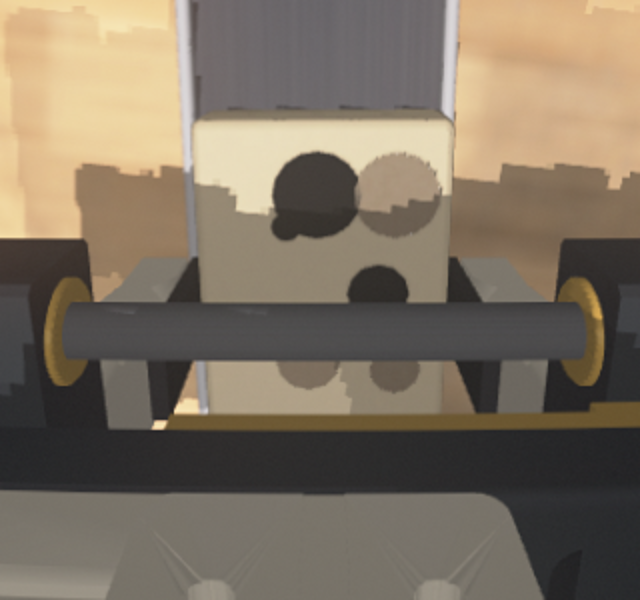

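The brick hovers centred over the tray: brick edges at crop x 195 and 453 against tray inner walls at about 195 and 447. I'm lowering it now.

Emit:
move_arm([
  [[0,0,0.5],[0,0,0]],
  [[0,0,1.0],[0,0,0]],
  [[0,0,1.35],[0,0,0]],
  [[0,0,1.35],[0,0,0]],
  [[0,0,1.35],[0,0,0]],
])

```text
time_s: 15.05
tcp_pos: [0.6069, 0.0649, 0.013]
eef_rot: [-180.0, -0.0, -83.5]
contact_force: [-3.3, -0.7, 7.6]
gripper_width: 0.0641
gripper_force: 25.0
```

```bash
python3 -c "
from h import *
s=r.get_state();print(s['tcp_pos'],s['contact_force'],s['moment'])"
```

```text
[0.60685153 0.06493578 0.01301456] [-3.27704481 -0.69016128  7.55166385] [ 0.23038345  1.63538102 -0.03610374]
```

Emit:
move_arm([
  [[0,0,0],[0,0,0]],
  [[0,0,0],[0,0,0]],
  [[0,0,0],[0,0,0]],
  [[0,0,0],[0,0,0]],
], jaw=8.7)

```text
time_s: 15.55
tcp_pos: [0.6069, 0.0649, 0.0119]
eef_rot: [180.0, -0.0, -83.5]
contact_force: [-0.1, 0.6, -0.2]
gripper_width: 0.0864
gripper_force: 0.0
```

Emit:
move_arm([
  [[0,0,-4],[0,0,0]],
  [[-2,3,-10],[0,0,0]],
  [[-5,5,-16],[0,0,0]],
  [[-8,5,-22],[0,0,0]],
  [[-10,5,-25],[0,0,0]],
])

```text
time_s: 16.18
tcp_pos: [0.5456, 0.1593, 0.2649]
eef_rot: [-179.9, 0.1, -83.5]
contact_force: [0.9, 0.2, -1.0]
gripper_width: 0.087
gripper_force: 0.0
```

Emit:
move_arm([
  [[0,0,0],[0,0,0]],
])

```text
time_s: 16.3
tcp_pos: [0.5475, 0.161, 0.2667]
eef_rot: [-179.6, 0.2, -83.4]
contact_force: [1.0, 0.1, -2.0]
gripper_width: 0.0867
gripper_force: 0.0
```

```bash
python3 - <<'E'
from look import *
x,y=tray(0,.0845)
G["brick_thick"]=(x,y,.11)
w,o=look(["brick_thick","brick_thin","hearth_tray"],"wrist","w6",zs={"brick_thick":.003},G=G,tol=.08)
cv2.imwrite("pics/w6o.png",cv2.resize(w["image"][0:300,130:530],(800,600)))
x,y=o["brick_thin"][:2];yw=o["brick_thin"][2]-90
plan((x,y,.07,yw),(x,y,.0075,yw,20))
E
```

```text
brick_thick wrist 0.97 [0.6077 0.0661 7.1743 0.0325]
brick_thin wrist 0.62 [ 0.4353 -0.0203  5.1184  0.0243]
hearth_tray wrist 0.64 [ 0.6167 -0.0165  6.7685  1.0962]
t 16.5 at [0.5453 0.1581 0.2608] [ 1.7988e+02 -4.0000e-02 -8.3550e+01] w 0.0868
  call [16.47, 12.9, 19.12] turn z 0.023 rows 5
  call [0.0, -0.0, 6.25] turn z 0.0 rows 4
```

View pics/w6o.png

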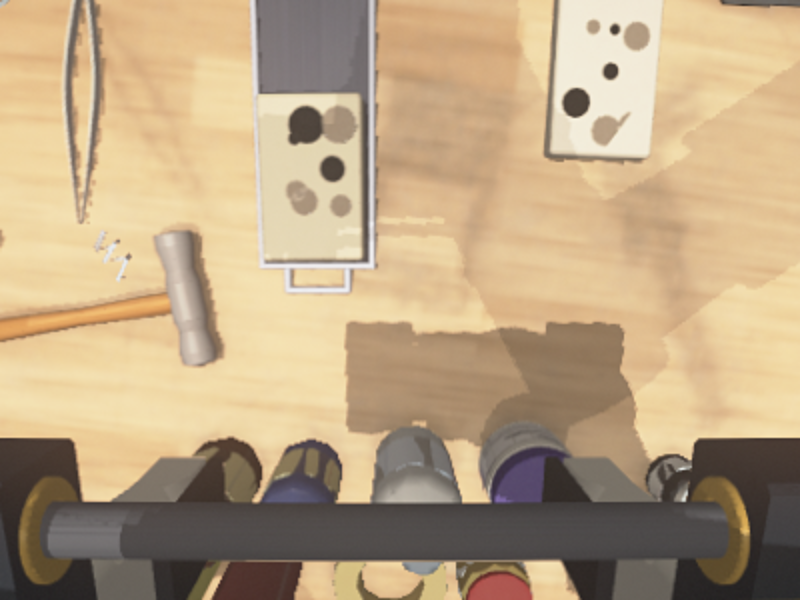

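The thick brick now lies flat inside the tray at crop (310,178), against the +y end. Next I take the thin brick from (603,75).

Emit:
move_arm([
  [[16.4,12.85,19.1],[0,0,0.015]],
  [[16.4,12.85,19.1],[0,0,0.015]],
  [[16.4,12.85,19.1],[0,0,0.015]],
  [[16.4,12.85,19.1],[0,0,0.015]],
  [[16.4,12.85,19.1],[0,0,0.015]],
])

```text
time_s: 17.12
tcp_pos: [0.4329, -0.0217, 0.0682]
eef_rot: [179.7, -0.1, -84.5]
contact_force: [1.6, -0.7, -0.2]
gripper_width: 0.0872
gripper_force: 0.0
```

Emit:
move_arm([
  [[0,0,2],[0,0,0]],
  [[0,0,4.5],[0,0,0]],
  [[0,0,6.25],[0,0,0]],
  [[0,0,6.25],[0,0,0]],
])

```text
time_s: 17.62
tcp_pos: [0.4348, -0.0201, 0.0068]
eef_rot: [179.7, -0.1, -84.4]
contact_force: [-0.4, -0.5, 1.6]
gripper_width: 0.087
gripper_force: 0.0
```

Emit:
move_arm([
  [[0,0,0],[0,0,0]],
  [[0,0,0],[0,0,0]],
  [[0,0,0],[0,0,0]],
  [[0,0,0],[0,0,0]],
  [[0,0,0],[0,0,0]],
], jaw=5.5)

```text
time_s: 18.25
tcp_pos: [0.4366, -0.0189, 0.009]
eef_rot: [-180.0, 0.0, -84.4]
contact_force: [-2.4, -0.2, 6.8]
gripper_width: 0.0642
gripper_force: 25.0
```

```bash
python3 - <<'E'
from h import *
x,y=tray(0,-.0175);print(x,y)
p=r.get_state()["tcp_pos"]
plan((*p[:2],.08,-84.4),(x,y,.08,-83.5,40),(x,y,.022,-83.5,30),(x,y,.0105,-83.5,5))
E
```

```text
0.6184810562409384 -0.03638750747434028
t 18.25 at [ 0.4366 -0.0189  0.009 ] [-179.99    0.    -84.38] w 0.0642
  call [-0.0, -0.0, -7.1] turn z 0.0 rows 2
  call [3.52, -17.93, 0.0] turn z -0.015 rows 5
  call [0.0, 0.0, 5.8] turn z -0.0 rows 2
  call [0.0, 0.0, 1.15] turn z -0.0 rows 3
```

Emit:
move_arm([
  [[0,0,-3],[0,0,0]],
  [[0,0,-7.1],[0,0,0]],
  [[0,0,-7.1],[0,0,0]],
])

```text
time_s: 18.62
tcp_pos: [0.4389, -0.018, 0.0823]
eef_rot: [-179.6, 0.1, -84.3]
contact_force: [0.9, -0.2, -2.0]
gripper_width: 0.0642
gripper_force: 25.0
```

Emit:
move_arm([
  [[0.9,-4.5,0],[0,0,-0.005]],
  [[1.8,-9,0],[0,0,-0.01]],
  [[2.7,-13.5,0],[0,0,-0.015]],
  [[3.5,-17.9,0],[0,0,-0.015]],
  [[3.5,-17.9,0],[0,0,-0.015]],
])

```text
time_s: 19.25
tcp_pos: [0.6204, -0.0364, 0.0775]
eef_rot: [179.9, -0.0, -83.6]
contact_force: [-0.3, -0.6, -2.1]
gripper_width: 0.0642
gripper_force: 25.0
```

Emit:
move_arm([
  [[0,0,3],[0,0,0]],
  [[0,0,5.4],[0,0,0]],
  [[0,0,5.4],[0,0,0]],
  [[0,0,5.4],[0,0,0]],
])

```text
time_s: 19.75
tcp_pos: [0.6184, -0.0361, 0.026]
eef_rot: [-180.0, -0.0, -83.5]
contact_force: [0.2, 0.3, -0.7]
gripper_width: 0.0641
gripper_force: 25.0
```

```bash
python3 - <<'E'
from look import *
x,y=tray(0,-.0175)
G["brick_thin"]=(x,y,.11);G["hearth_tray"]=(.6165,-.019,.113)
w,o=look(["brick_thin","hearth_tray"],"wrist","w7",zs={"brick_thin":.017},G=G,tol=.15)
plan((x,y,.012,-83.5,5))
E
```

```text
brick_thin wrist 0.95 [ 0.6193 -0.036   6.5763  0.4443]
hearth_tray wrist none
t 19.9 at [ 0.6189 -0.0359  0.0267] [-1.7989e+02  1.0000e-02 -8.3510e+01] w 0.0639
  call [0.04, 0.05, 1.47] turn z -0.0 rows 3
```

Emit:
move_arm([
  [[0.05,0.05,0.5],[0,0,0]],
  [[0.05,0.05,1.0],[0,0,0]],
  [[0.05,0.05,1.45],[0,0,0]],
  [[0.05,0.05,1.45],[0,0,0]],
  [[0.05,0.05,1.45],[0,0,0]],
])

```text
time_s: 20.52
tcp_pos: [0.6178, -0.0368, 0.012]
eef_rot: [180.0, -0.0, -83.5]
contact_force: [-3.4, -0.1, 10.6]
gripper_width: 0.0643
gripper_force: 25.0
```

Emit:
move_arm([
  [[0,0,0],[0,0,0]],
  [[0,0,0],[0,0,0]],
  [[0,0,0],[0,0,0]],
  [[0,0,0],[0,0,0]],
], jaw=8.7)

```text
time_s: 21.02
tcp_pos: [0.6178, -0.0367, 0.0109]
eef_rot: [180.0, -0.0, -83.5]
contact_force: [0.2, 0.3, 1.2]
gripper_width: 0.0867
gripper_force: 0.0
```

Emit:
move_arm([
  [[0,0,-4],[0,0,0]],
  [[-2,3,-10],[0,0,0]],
  [[-5,5,-16],[0,0,0]],
  [[-8,7,-22],[0,0,0]],
  [[-11,7,-26],[0,0,0]],
])

```text
time_s: 21.65
tcp_pos: [0.536, 0.0601, 0.2659]
eef_rot: [-180.0, 0.0, -83.6]
contact_force: [1.3, 0.6, 0.2]
gripper_width: 0.0871
gripper_force: 0.0
```

Emit:
move_arm([
  [[0,0,0],[0,0,0]],
])

```text
time_s: 21.78
tcp_pos: [0.5389, 0.0622, 0.2689]
eef_rot: [-179.5, 0.1, -83.4]
contact_force: [-0.1, 0.5, -2.0]
gripper_width: 0.0869
gripper_force: 0.0
```

```bash
python3 - <<'E'
from look import *
x,y=tray(0,.0845);G["brick_thick"]=(x,y,.11)
x,y=tray(0,-.0175);G["brick_thin"]=(x,y,.11)
w,o=look(["brick_thick","brick_thin","steel_block","hearth_tray"],"wrist","w8",zs={"brick_thick":.003,"brick_thin":.003},G=G,tol=.06)
cv2.imwrite("pics/w8o.png",cv2.resize(w["image"][0:240,160:480],(800,600)))
x,y=o["steel_block"][:2];yw=o["steel_block"][2]-90
plan((x,y,.07,yw),(x,y,.008,yw,20))
E
```

```text
brick_thick wrist 0.81 [0.6078 0.0648 6.8187 0.0569]
brick_thin wrist 0.92 [ 0.6186 -0.0364  6.6944  0.0265]
steel_block wrist 0.81 [ 0.443  -0.1716 17.0959  0.0441]
hearth_tray wrist 0.56 [ 0.6341 -0.2308  3.5579  0.3964]
t 22.025 at [0.5368 0.0593 0.2623] [ 1.7986e+02 -4.0000e-02 -8.3560e+01] w 0.0872
  call [10.94, 5.93, 9.64] turn z -0.093 rows 3
  call [10.34, 6.94, 9.61] turn z -0.093 rows 3
  call [0.0, -0.0, 6.2] turn z -0.0 rows 4
```

View pics/w8o.png

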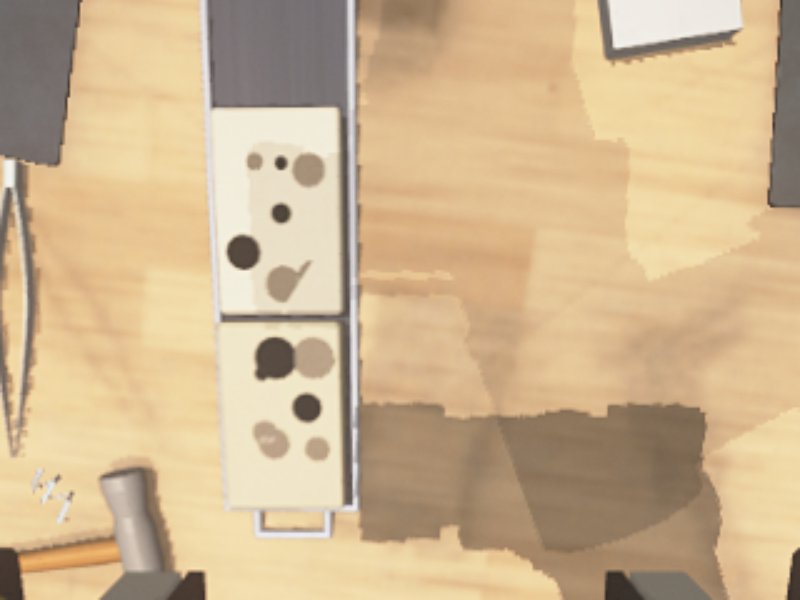

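Both bricks lie flat side by side at crop (278,210) and (285,415), with the free end of the tray at the top. The steel block is at (672,25), and I'm gripping it now.

Emit:
move_arm([
  [[10.9,5.95,9.6],[0,0,-0.093]],
  [[10.9,5.95,9.6],[0,0,-0.093]],
  [[10.9,5.95,9.6],[0,0,-0.093]],
  [[10.9,5.95,9.6],[0,0,-0.093]],
])

```text
time_s: 22.52
tcp_pos: [0.488, -0.0574, 0.1651]
eef_rot: [179.7, -0.0, -78.4]
contact_force: [0.3, -0.0, -0.0]
gripper_width: 0.0873
gripper_force: 0.0
```

Emit:
move_arm([
  [[10.3,6.95,9.6],[0,0,-0.093]],
  [[10.3,6.95,9.6],[0,0,-0.093]],
  [[10.3,6.95,9.6],[0,0,-0.093]],
  [[10.3,6.95,9.6],[0,0,-0.093]],
])

```text
time_s: 23.02
tcp_pos: [0.442, -0.1713, 0.07]
eef_rot: [179.8, 0.1, -73.0]
contact_force: [0.6, 0.9, 0.2]
gripper_width: 0.0873
gripper_force: 0.0
```

Emit:
move_arm([
  [[0,0,2],[0,0,0]],
  [[0,0,4.5],[0,0,0]],
  [[0,0,6.2],[0,0,0]],
  [[0,0,6.2],[0,0,0]],
])

```text
time_s: 23.52
tcp_pos: [0.4439, -0.1696, 0.0092]
eef_rot: [179.9, 0.0, -72.8]
contact_force: [0.6, -0.1, 0.5]
gripper_width: 0.0867
gripper_force: 0.0
```

Emit:
move_arm([
  [[0,0,0],[0,0,0]],
  [[0,0,0],[0,0,0]],
  [[0,0,0],[0,0,0]],
  [[0,0,0],[0,0,0]],
  [[0,0,0],[0,0,0]],
], jaw=5.5, squeeze=40)

```text
time_s: 24.15
tcp_pos: [0.4426, -0.1703, 0.0101]
eef_rot: [179.9, 0.0, -72.9]
contact_force: [-3.2, -0.5, 6.8]
gripper_width: 0.0632
gripper_force: 40.0
```

```bash
python3 - <<'E'
from h import *
x,y=tray(0,-.1015);print(x,y)
p=r.get_state()["tcp_pos"]
plan((*p[:2],.08,-73),(x,y,.08,-83.5,40),(x,y,.026,-83.5,30))
E
```

```text
0.6279901261974425 -0.11984754335117363
t 24.15 at [ 0.4426 -0.1703  0.0101] [ 1.7994e+02  1.0000e-02 -7.2880e+01] w 0.0632
  call [-0.0, 0.01, -6.99] turn z 0.002 rows 2
  call [0.59, -19.21, 0.0] turn z 0.183 rows 5
  call [0.0, 0.0, 5.4] turn z 0.0 rows 2
```

Emit:
move_arm([
  [[0,0,-3],[0,0,0]],
  [[0,0,-7],[0,0,0]],
  [[0,0,-7],[0,0,0]],
])

```text
time_s: 24.52
tcp_pos: [0.4455, -0.1702, 0.0823]
eef_rot: [-179.7, -0.1, -72.9]
contact_force: [0.3, -0.6, -5.0]
gripper_width: 0.0631
gripper_force: 40.0
```

Emit:
move_arm([
  [[0.1,-4.8,0],[0,0,0.05]],
  [[0.3,-9.6,0],[0,0,0.1]],
  [[0.45,-14.4,0],[0,0,0.15]],
  [[0.6,-19.2,0],[0,0,0.185]],
  [[0.6,-19.2,0],[0,0,0.185]],
])

```text
time_s: 25.15
tcp_pos: [0.6309, -0.1183, 0.0772]
eef_rot: [179.9, 0.0, -83.4]
contact_force: [0.2, -0.5, -4.4]
gripper_width: 0.0635
gripper_force: 40.0
```

Emit:
move_arm([
  [[0,0,3],[0,0,0]],
  [[0,0,5.4],[0,0,0]],
  [[0,0,5.4],[0,0,0]],
  [[0,0,5.4],[0,0,0]],
])

```text
time_s: 25.65
tcp_pos: [0.6287, -0.1195, 0.0259]
eef_rot: [180.0, -0.0, -83.5]
contact_force: [-0.3, -0.6, -4.6]
gripper_width: 0.0637
gripper_force: 40.0
```

```bash
python3 - <<'E'
from look import *
x,y=tray(0,-.1015)
G["steel_block"]=(x,y,.11)
w,o=look(["steel_block"],"wrist","w9",zs={"steel_block":.018},G=G,tol=.15)
cv2.imwrite("pics/w9o.png",cv2.resize(w["image"][100:400,160:480],(640,600)))
plan((x,y,.0125,-83.5,5))
E
```

```text
steel_block wrist 0.71 [ 0.63   -0.1209  6.5397  0.3858]
t 25.75 at [ 0.6294 -0.1194  0.0268] [-1.799e+02 -1.000e-02 -8.346e+01] w 0.0637
  call [0.03, 0.15, 1.43] turn z 0.001 rows 3
```

View pics/w9o.png

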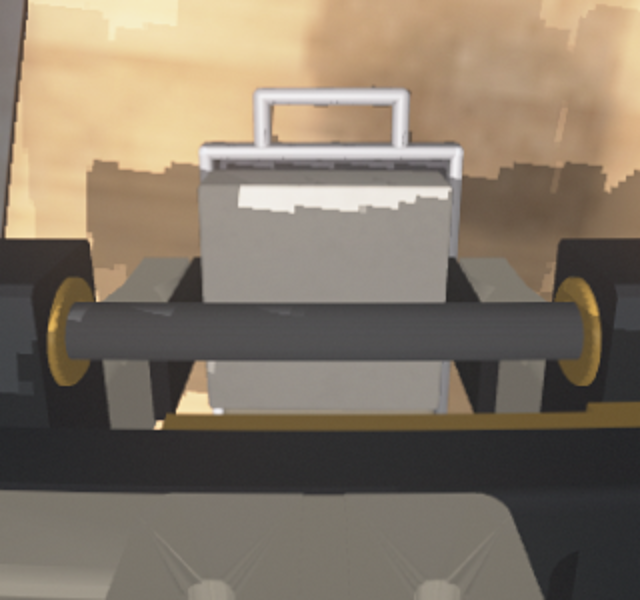

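The block hovers over the free end of the tray, with edges at crop x 202 and 450 and tray walls at 200 and 462. I'll shift it about 1.5 mm to image right and lower it.

Emit:
move_arm([
  [[-0.05,0.15,0.4],[0,0,0]],
  [[-0.05,0.15,0.8],[0,0,0]],
  [[-0.05,0.15,1.2],[0,0,0]],
  [[-0.05,0.15,1.4],[0,0,0]],
  [[-0.05,0.15,1.4],[0,0,0]],
])

```text
time_s: 26.38
tcp_pos: [0.6272, -0.119, 0.0132]
eef_rot: [-180.0, -0.0, -83.4]
contact_force: [-5.4, 1.4, 11.4]
gripper_width: 0.0635
gripper_force: 40.0
```

Emit:
move_arm([
  [[0,0,0],[0,0,0]],
  [[0,0,0],[0,0,0]],
])

```text
time_s: 26.62
tcp_pos: [0.6272, -0.119, 0.0132]
eef_rot: [-180.0, -0.0, -83.4]
contact_force: [-5.3, 2.3, 10.1]
gripper_width: 0.0636
gripper_force: 40.0
```

Emit:
move_arm([
  [[0,0,0],[0,0,0]],
  [[0,0,0],[0,0,0]],
  [[0,0,0],[0,0,0]],
  [[0,0,0],[0,0,0]],
], jaw=8.7)

```text
time_s: 27.12
tcp_pos: [0.6273, -0.1191, 0.0115]
eef_rot: [180.0, -0.0, -83.5]
contact_force: [-0.1, 0.2, 0.3]
gripper_width: 0.0869
gripper_force: 0.0
```

Emit:
move_arm([
  [[0,0,-4],[0,0,0]],
  [[-3,2,-10],[0,0,0]],
  [[-6,4,-15],[0,0,0]],
  [[-10,5,-20],[0,0,0]],
  [[-14,5,-25],[0,0,0]],
])

```text
time_s: 27.75
tcp_pos: [0.5615, 0.0088, 0.2557]
eef_rot: [-180.0, 0.0, -83.5]
contact_force: [1.4, 0.2, 0.4]
gripper_width: 0.0874
gripper_force: 0.0
```

Emit:
move_arm([
  [[-2,0,-3],[0,0,0]],
  [[-2,0,-3],[0,0,0]],
  [[-2,0,-3],[0,0,0]],
])

```text
time_s: 28.12
tcp_pos: [0.5598, 0.0279, 0.283]
eef_rot: [179.9, 0.0, -83.5]
contact_force: [0.6, 0.6, -0.9]
gripper_width: 0.087
gripper_force: 0.0
```

```bash
python3 - <<'E'
from look import *
for l,ly in (("brick_thick",.0845),("brick_thin",-.0175),("steel_block",-.1015)):
    x,y=tray(0,ly);G[l]=(x,y,.113)
w,o=look(["brick_thick","brick_thin","steel_block","finial_silver"],"wrist","w10",zs={"brick_thick":.003,"brick_thin":.003,"steel_block":.003},G=G,tol=.06)
cv2.imwrite("pics/w10o.png",cv2.resize(w["image"][0:240,160:480],(800,600)))
plan((.51,-.18,.3,-84))
E
```

```text
brick_thick wrist 0.7 [0.6079 0.0649 6.3671 0.0342]
brick_thin wrist 0.76 [ 0.6186 -0.0363  6.3332  0.026 ]
steel_block wrist 0.92 [ 0.6274 -0.1191  5.7746  0.0372]
finial_silver wrist none
t 28.375 at [0.56   0.0273 0.2827] [ 1.799e+02 -3.000e-02 -8.352e+01] w 0.087
  call [20.04, 7.31, -1.71] turn z 0.008 rows 4
```

View pics/w10o.png

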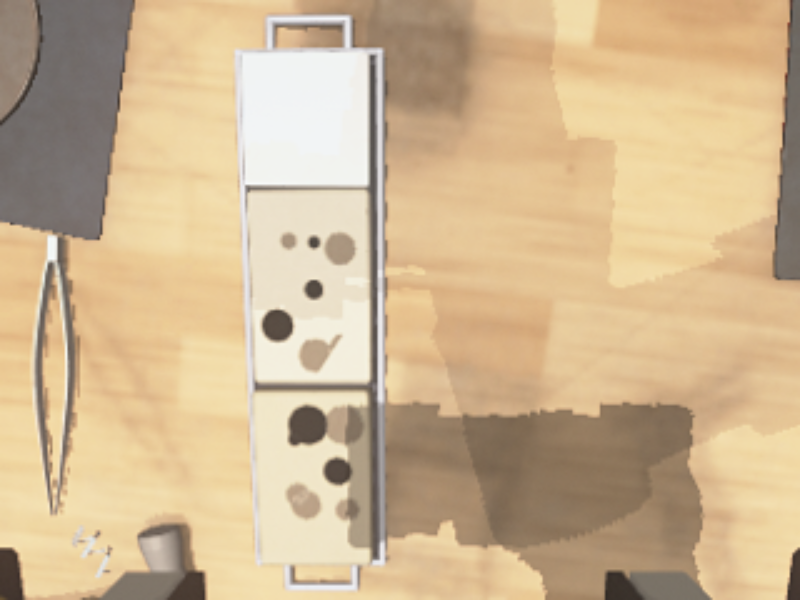

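All three blocks sit inside the tray walls in one line, at crop (310,118), (310,285) and (312,475). Next I look at the finials.

Emit:
move_arm([
  [[20,7.3,-1.7],[0,0,0.008]],
  [[20,7.3,-1.7],[0,0,0.008]],
  [[20,7.3,-1.7],[0,0,0.008]],
  [[20,7.3,-1.7],[0,0,0.008]],
  [[20,7.3,-1.7],[0,0,0.008]],
])

```text
time_s: 29.0
tcp_pos: [0.5098, -0.181, 0.3004]
eef_rot: [180.0, -0.0, -84.1]
contact_force: [-0.3, 1.2, -0.4]
gripper_width: 0.0867
gripper_force: 0.0
```

```bash
python3 - <<'E'
from look import *
w,o=look(["finial_silver","finial_copper","finial_brass","finial_dark"],"wrist","w11",tol=.05)
im=w["image"].copy()
for l in ("finial_silver","finial_copper","finial_brass","finial_dark"):
    s=o.get(l) or G[l]
    m=render(w,l,s[0],s[1],0,0,1);cs,_=cv2.findContours(m,0,2);cv2.drawContours(im,cs,-1,(0,0,255) if l in o else (255,0,0),1)
cv2.imwrite("pics/w11o.png",cv2.resize(im[0:270,200:560],(800,600)))
print(r.get_state()["tcp_pos"])
E
```

```text
finial_silver wrist 0.77 [ 0.5241 -0.242  -3.2361  0.032 ]
finial_copper wrist 0.94 [ 0.5201 -0.3506  7.6797  0.0378]
finial_brass wrist 0.63 [ 0.4405 -0.312   2.9723  0.0574]
finial_dark wrist 0.86 [ 0.4442 -0.4013  1.0399  0.0642]
[ 0.51069421 -0.17826994  0.30037763]
```

View pics/w11o.png

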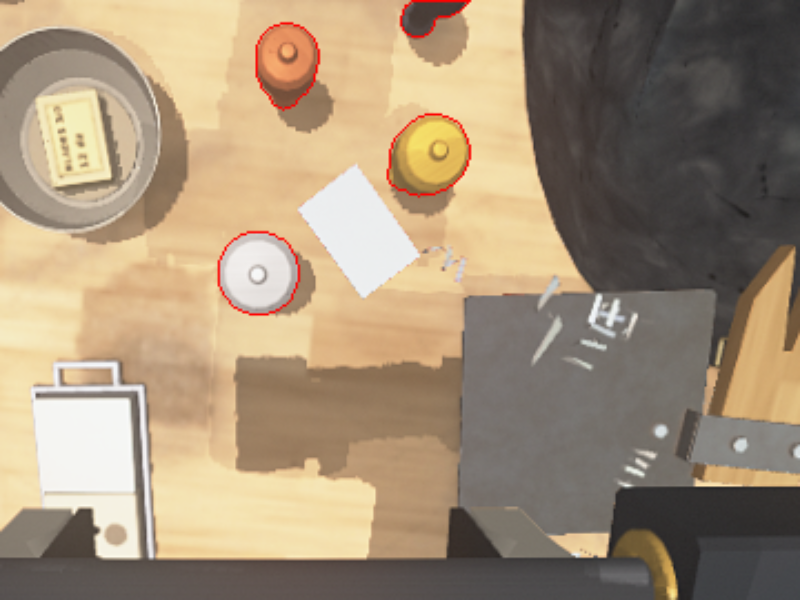

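The overlay matches all four finials: silver at crop (258,273), copper (288,55), brass (432,152) and dark (430,10). The match box lies in the bowl at (75,135). I take silver first.

```bash
python3 - <<'E'
from h import *
for l in (.12,.05,-.025,-.101): print(l,tray(0,l).round(4))
x,y=tray(0,.12)
plan((.524,-.242,.13,-83.5),(.524,-.242,.046,-83.5,25),(.524,-.242,.19,-83.5,40),(x,y,.19,-83.5,40),(x,y,.085,-83.5,25))
E
```

```text
0.12 [0.6029 0.1002]
0.05 [0.6108 0.0307]
-0.025 [ 0.6193 -0.0438]
-0.101 [ 0.6279 -0.1194]
t 29.25 at [ 0.5107 -0.1783  0.3004] [ 1.7998e+02  1.0000e-02 -8.3870e+01] w 0.0867
  call [6.48, -0.65, 17.04] turn z -0.006 rows 4
  call [0.0, 0.0, 8.4] turn z -0.0 rows 4
  call [0.0, 0.0, -14.4] turn z -0.0 rows 4
  call [-16.56, -5.85, -0.0] turn z -0.0 rows 5
  call [-16.55, -5.85, -0.0] turn z -0.0 rows 5
  call [-0.0, -0.0, 10.5] turn z -0.0 rows 5
```

Emit:
move_arm([
  [[6.5,-0.65,17],[0,0,-0.006]],
  [[6.5,-0.65,17],[0,0,-0.006]],
  [[6.5,-0.65,17],[0,0,-0.006]],
  [[6.5,-0.65,17],[0,0,-0.006]],
  [[6.5,-0.65,17],[0,0,-0.006]],
], jaw=6.8, squeeze=20)

```text
time_s: 29.88
tcp_pos: [0.5249, -0.2426, 0.1318]
eef_rot: [-179.9, -0.0, -83.5]
contact_force: [0.2, 0.3, 0.5]
gripper_width: 0.0683
gripper_force: 0.0
```

Emit:
move_arm([
  [[0,0,2.5],[0,0,0]],
  [[0,0,5],[0,0,0]],
  [[0,0,7.5],[0,0,0]],
  [[0,0,8.4],[0,0,0]],
  [[0,0,8.4],[0,0,0]],
])

```text
time_s: 30.5
tcp_pos: [0.5248, -0.2427, 0.048]
eef_rot: [-179.9, -0.0, -83.5]
contact_force: [-0.4, -0.1, 0.1]
gripper_width: 0.0683
gripper_force: 0.0
```

Emit:
move_arm([
  [[0,0,0],[0,0,0]],
  [[0,0,0],[0,0,0]],
  [[0,0,0],[0,0,0]],
  [[0,0,0],[0,0,0]],
  [[0,0,0],[0,0,0]],
], jaw=3.5)

```text
time_s: 31.12
tcp_pos: [0.524, -0.2432, 0.0472]
eef_rot: [-180.0, -0.0, -83.6]
contact_force: [-2.5, 0.6, 5.9]
gripper_width: 0.0435
gripper_force: 20.0
```

Emit:
move_arm([
  [[0,0,-1],[0,0,0]],
  [[0,0,-4],[0,0,0]],
  [[0,0,-8],[0,0,0]],
  [[0,0,-12],[0,0,0]],
  [[0,0,-14.4],[0,0,0]],
])

```text
time_s: 31.75
tcp_pos: [0.5243, -0.243, 0.1931]
eef_rot: [-179.9, -0.0, -83.6]
contact_force: [0.3, 1.0, -2.2]
gripper_width: 0.0434
gripper_force: 20.0
```

Emit:
move_arm([
  [[-3,-1.1,0],[0,0,0]],
  [[-6.5,-2.3,0],[0,0,0]],
  [[-10,-3.5,0],[0,0,0]],
  [[-13.5,-4.7,0],[0,0,0]],
  [[-16.5,-5.8,0],[0,0,0]],
])

```text
time_s: 32.38
tcp_pos: [0.5629, -0.0712, 0.1908]
eef_rot: [180.0, 0.0, -83.6]
contact_force: [0.9, 0.2, -1.8]
gripper_width: 0.0437
gripper_force: 20.0
```

Emit:
move_arm([
  [[-4,-1.4,0],[0,0,0]],
  [[-8,-2.8,0],[0,0,0]],
  [[-12,-4.2,0],[0,0,0]],
  [[-15,-5.3,0],[0,0,0]],
  [[-16.6,-5.8,0],[0,0,0]],
])

```text
time_s: 33.0
tcp_pos: [0.6021, 0.1004, 0.1905]
eef_rot: [180.0, 0.0, -83.5]
contact_force: [0.0, -0.5, -2.2]
gripper_width: 0.0431
gripper_force: 20.0
```

Emit:
move_arm([
  [[0,0,2.5],[0,0,0]],
  [[0,0,5],[0,0,0]],
  [[0,0,7.5],[0,0,0]],
  [[0,0,9.5],[0,0,0]],
  [[0,0,10.5],[0,0,0]],
])

```text
time_s: 33.62
tcp_pos: [0.6013, 0.0982, 0.0846]
eef_rot: [179.9, -0.0, -83.6]
contact_force: [0.5, -0.2, -2.2]
gripper_width: 0.0435
gripper_force: 20.0
```

Emit:
move_arm([
  [[0,0,0],[0,0,0]],
  [[0,0,0],[0,0,0]],
])

```text
time_s: 33.88
tcp_pos: [0.6026, 0.099, 0.0866]
eef_rot: [-179.9, 0.0, -83.6]
contact_force: [0.4, 0.3, -1.4]
gripper_width: 0.0433
gripper_force: 20.0
```

```bash
python3 - <<'E'
from h import *
x,y=tray(0,.12)
plan((x,y,.0735,-83.5,4))
c=cap("side");cv2.imwrite("pics/s12.png",c["image"])
u,v=proj(c,[x,y,.06])[0];print(u,v)
a=c["image"][int(v)-50:int(v)+50,int(u)-66:int(u)+66];cv2.imwrite("pics/s12o.png",cv2.resize(a,(792,600)))
E
```

```text
t 33.875 at [0.6026 0.099  0.0866] [-1.7993e+02  1.0000e-02 -8.3580e+01] w 0.0433
  call [-0.12, -0.04, 1.31] turn z -0.001 rows 4
299.56125452575446 167.0564468128512
```

View pics/s12o.png

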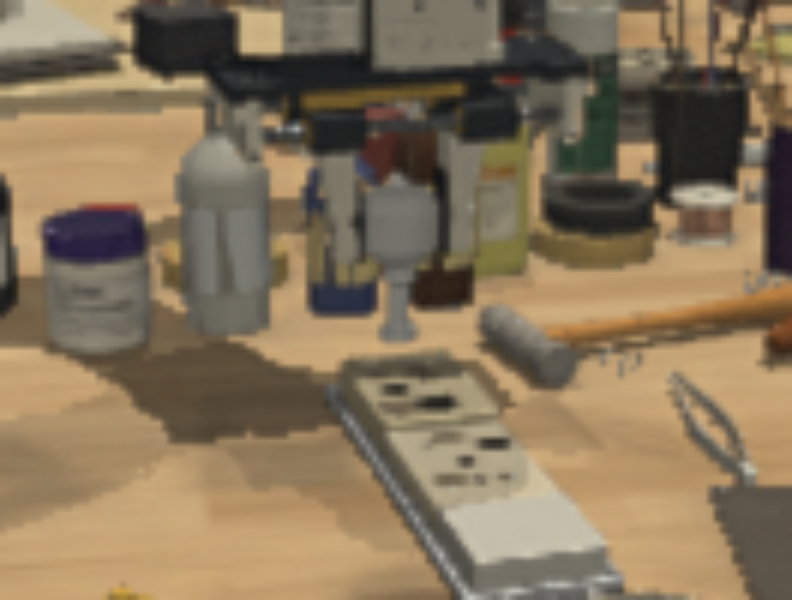

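The finial hangs upright at crop (398,260), just above the far end of the thick brick. I'll move it 5 mm inward and lower it gently.

Emit:
move_arm([
  [[0.2,-0.05,0.2],[0,0,0]],
  [[0.4,-0.05,0.5],[0,0,0]],
  [[0.4,-0.05,0.8],[0,0,0]],
  [[0.4,-0.05,1.0],[0,0,0]],
  [[0.4,-0.05,1.2],[0,0,0]],
])

```text
time_s: 34.55
tcp_pos: [0.603, 0.095, 0.0735]
eef_rot: [180.0, -0.0, -83.6]
contact_force: [0.3, 0.0, -1.8]
gripper_width: 0.0435
gripper_force: 20.0
```

Emit:
move_arm([
  [[0,0,0.05],[0,0,0]],
  [[0,0,0.1],[0,0,0]],
  [[0,0,0.15],[0,0,0]],
  [[0,0,0.15],[0,0,0]],
])

```text
time_s: 35.05
tcp_pos: [0.6031, 0.095, 0.0723]
eef_rot: [-180.0, 0.0, -83.6]
contact_force: [-0.4, 0.3, -1.9]
gripper_width: 0.0435
gripper_force: 20.0
```

Emit:
move_arm([
  [[0,0,0.05],[0,0,0]],
  [[0,0,0.05],[0,0,0]],
  [[0,0,0.1],[0,0,0]],
  [[0,0,0.1],[0,0,0]],
])

```text
time_s: 35.55
tcp_pos: [0.6032, 0.095, 0.0722]
eef_rot: [-180.0, -0.0, -83.6]
contact_force: [-3.9, -0.4, 9.1]
gripper_width: 0.0433
gripper_force: 20.0
```

Emit:
move_arm([
  [[0,0,-0.05],[0,0,0]],
  [[0,0,-0.08],[0,0,0]],
  [[0,0,-0.08],[0,0,0]],
])

```text
time_s: 35.92
tcp_pos: [0.6031, 0.095, 0.0722]
eef_rot: [-180.0, -0.0, -83.6]
contact_force: [-1.4, -0.1, 5.5]
gripper_width: 0.0435
gripper_force: 20.0
```

Emit:
move_arm([
  [[0,0,0],[0,0,0]],
  [[0,0,0],[0,0,0]],
], squeeze=4)

```text
time_s: 36.17
tcp_pos: [0.6032, 0.095, 0.0722]
eef_rot: [-180.0, -0.0, -83.6]
contact_force: [-1.2, -1.2, 4.9]
gripper_width: 0.0437
gripper_force: 4.0
```

Emit:
move_arm([
  [[0,0,0],[0,0,0]],
  [[0,0,0],[0,0,0]],
  [[0,0,0],[0,0,0]],
  [[0,0,0],[0,0,0]],
], jaw=6.8)

```text
time_s: 36.67
tcp_pos: [0.603, 0.095, 0.0718]
eef_rot: [180.0, -0.0, -83.6]
contact_force: [-0.4, 0.4, 0.7]
gripper_width: 0.0675
gripper_force: 0.0
```

```bash
python3 - <<'E'
from h import *
x,y=tray(0,.115)
plan((x,y,.19,-83.5,40),(.52,-.3505,.15,-83.5,60),(.52,-.3505,.048,-83.5,25))
c=cap("side")
u,v=proj(c,[x,y,.06])[0];
a=c["image"][int(v)-50:int(v)+50,int(u)-66:int(u)+66];cv2.imwrite("pics/s13o.png",cv2.resize(a,(792,600)))
E
```

```text
t 36.675 at [0.603  0.095  0.0718] [179.99  -0.   -83.58] w 0.0675
  call [-0.02, -0.05, -11.82] turn z -0.001 rows 3
  call [21.67, 6.66, 2.0] turn z -0.0 rows 4
  call [21.68, 6.66, 2.0] turn z -0.0 rows 4
  call [-0.0, 0.0, 10.2] turn z -0.0 rows 5
```

View pics/s13o.png

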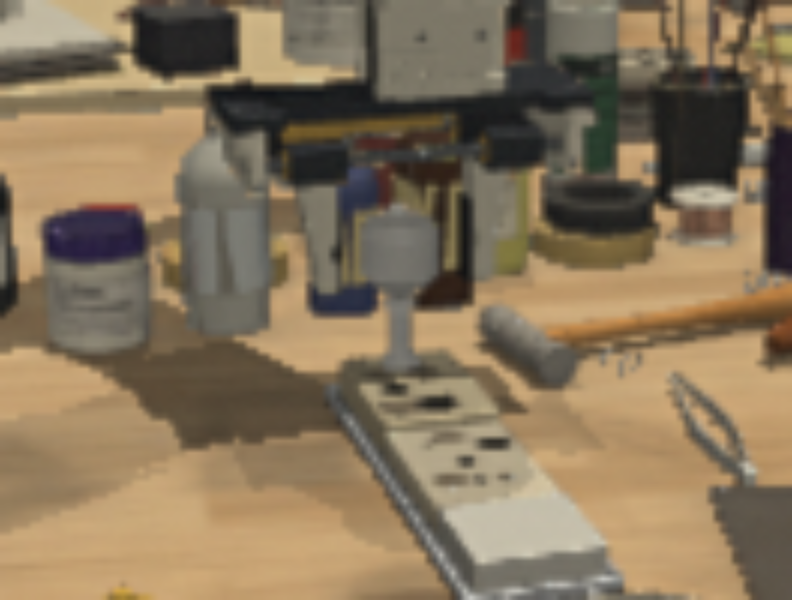

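Silver stands upright on the thick brick at crop (400,290). Next is copper.

Emit:
move_arm([
  [[0,0,-2],[0,0,0]],
  [[0,0,-5],[0,0,0]],
  [[0,0,-9],[0,0,0]],
  [[0,0,-11.8],[0,0,0]],
])

```text
time_s: 37.22
tcp_pos: [0.6035, 0.0951, 0.1919]
eef_rot: [-179.9, 0.0, -83.6]
contact_force: [1.0, -0.5, -0.4]
gripper_width: 0.0684
gripper_force: 0.0
```

Emit:
move_arm([
  [[21.7,6.65,2],[0,0,0]],
  [[21.7,6.65,2],[0,0,0]],
  [[21.7,6.65,2],[0,0,0]],
  [[21.7,6.65,2],[0,0,0]],
  [[21.7,6.65,2],[0,0,0]],
], jaw=5.6, squeeze=20)

```text
time_s: 37.85
tcp_pos: [0.5602, -0.1306, 0.1697]
eef_rot: [180.0, -0.0, -83.8]
contact_force: [-0.0, 0.7, -1.2]
gripper_width: 0.0561
gripper_force: 0.0
```

Emit:
move_arm([
  [[21.7,6.65,2],[0,0,0]],
  [[21.7,6.65,2],[0,0,0]],
  [[21.7,6.65,2],[0,0,0]],
  [[21.7,6.65,2],[0,0,0]],
  [[21.7,6.65,2],[0,0,0]],
])

```text
time_s: 38.48
tcp_pos: [0.5187, -0.3531, 0.1492]
eef_rot: [179.9, 0.0, -83.8]
contact_force: [-0.4, 0.1, 0.5]
gripper_width: 0.0562
gripper_force: 0.0
```

```bash
python3 - <<'E'
from look import *
G["finial_silver"]=(.603,.095)
look(["finial_silver"],"side",zs={"finial_silver":.025},tol=.1)
look(["finial_silver","finial_copper","finial_brass","finial_dark"],"top",zs={"finial_silver":.025},tol=.05)
plan((.52,-.3505,.048,-83.5,25))
E
```

```text
finial_silver side 0.53 [ 0.6012  0.0986 -0.2863  2.008 ]
finial_silver top 0.66 [ 0.6039  0.0989 -0.995   0.0866]
finial_copper top none
finial_brass top 0.45 [ 0.4384 -0.3131  2.5275  0.1213]
finial_dark top none
t 38.825 at [ 0.52   -0.3502  0.1503] [-1.7997e+02 -1.0000e-02 -8.3490e+01] w 0.0561
  call [0.03, 0.01, 10.23] turn z 0.0 rows 5
```

Emit:
move_arm([
  [[0,0,3],[0,0,0]],
  [[0,0,6],[0,0,0]],
  [[0,0,9],[0,0,0]],
  [[0,0,10.2],[0,0,0]],
  [[0,0,10.2],[0,0,0]],
])

```text
time_s: 39.45
tcp_pos: [0.5193, -0.3508, 0.0477]
eef_rot: [179.9, 0.0, -83.5]
contact_force: [0.1, 0.4, 0.2]
gripper_width: 0.0561
gripper_force: 0.0
```

Emit:
move_arm([
  [[0,0,0],[0,0,0]],
  [[0,0,0],[0,0,0]],
  [[0,0,0],[0,0,0]],
  [[0,0,0],[0,0,0]],
  [[0,0,0],[0,0,0]],
], jaw=2.4)

```text
time_s: 40.08
tcp_pos: [0.5198, -0.3515, 0.0487]
eef_rot: [-179.9, -0.0, -83.6]
contact_force: [-1.9, 0.4, 6.4]
gripper_width: 0.031
gripper_force: 20.0
```

Emit:
move_arm([
  [[0,0,-1],[0,0,0]],
  [[0,0,-4],[0,0,0]],
  [[0,0,-8],[0,0,0]],
  [[0,0,-12],[0,0,0]],
  [[0,0,-14.4],[0,0,0]],
])

```text
time_s: 40.7
tcp_pos: [0.5198, -0.3513, 0.1945]
eef_rot: [-179.9, -0.1, -83.6]
contact_force: [-0.4, 0.2, -1.5]
gripper_width: 0.0315
gripper_force: 20.0
```

```bash
python3 - <<'E'
from h import *
x,y=tray(0,.049)
plan((x,y,.19,-83.5,40),(x,y,.078,-83.5,25))
E
```

```text
t 40.7 at [ 0.5198 -0.3513  0.1945] [-1.7988e+02 -5.0000e-02 -8.3580e+01] w 0.0315
  call [-18.42, -6.66, 0.22] turn z -0.001 rows 5
  call [-18.41, -6.68, 0.23] turn z -0.0 rows 5
  call [-0.0, -0.0, 11.2] turn z -0.0 rows 5
```

Emit:
move_arm([
  [[-3.5,-1.3,0],[0,0,0]],
  [[-7.5,-2.7,0],[0,0,0]],
  [[-11.5,-4.2,0.2],[0,0,0]],
  [[-15.5,-5.6,0.2],[0,0,0]],
  [[-18.4,-6.65,0.2],[0,0,0]],
])

```text
time_s: 41.32
tcp_pos: [0.5648, -0.1592, 0.1902]
eef_rot: [180.0, 0.0, -83.5]
contact_force: [0.2, 0.1, 0.1]
gripper_width: 0.0311
gripper_force: 20.0
```

Emit:
move_arm([
  [[-4,-1.5,0],[0,0,0]],
  [[-8,-2.9,0],[0,0,0]],
  [[-12,-4.4,0.2],[0,0,0]],
  [[-16,-5.8,0.2],[0,0,0]],
  [[-18.4,-6.7,0.2],[0,0,0]],
])

```text
time_s: 41.95
tcp_pos: [0.6109, 0.0313, 0.188]
eef_rot: [180.0, 0.0, -83.5]
contact_force: [-0.4, 0.4, -1.1]
gripper_width: 0.0313
gripper_force: 20.0
```

Emit:
move_arm([
  [[0,0,2.5],[0,0,0]],
  [[0,0,5.5],[0,0,0]],
  [[0,0,8.5],[0,0,0]],
  [[0,0,10.5],[0,0,0]],
  [[0,0,11.2],[0,0,0]],
])

```text
time_s: 42.58
tcp_pos: [0.61, 0.029, 0.0747]
eef_rot: [179.9, -0.0, -83.6]
contact_force: [-0.4, -0.4, -0.8]
gripper_width: 0.0316
gripper_force: 20.0
```

Emit:
move_arm([
  [[0,0,0],[0,0,0]],
  [[0,0,0],[0,0,0]],
])

```text
time_s: 42.82
tcp_pos: [0.6116, 0.0295, 0.0771]
eef_rot: [-179.9, 0.0, -83.6]
contact_force: [-0.1, 0.2, -2.0]
gripper_width: 0.0316
gripper_force: 20.0
```

```bash
python3 - <<'E'
from h import *
x,y=tray(0,.049)
plan((x,y,.0737,-83.5,3))
E
```

```text
t 42.825 at [0.6116 0.0295 0.0771] [-1.7991e+02  1.0000e-02 -8.3580e+01] w 0.0316
  call [-0.02, 0.06, 0.34] turn z -0.001 rows 2
```

Emit:
move_arm([
  [[0,0.05,0.1],[0,0,0]],
  [[0,0.05,0.2],[0,0,0]],
  [[0,0.05,0.3],[0,0,0]],
  [[0,0.05,0.35],[0,0,0]],
  [[0,0.05,0.35],[0,0,0]],
])

```text
time_s: 43.45
tcp_pos: [0.6107, 0.0294, 0.0737]
eef_rot: [-179.9, -0.0, -83.6]
contact_force: [-2.9, -0.1, 8.6]
gripper_width: 0.0314
gripper_force: 20.0
```

Emit:
move_arm([
  [[0,0,0.05],[0,0,0]],
  [[0,0,0.05],[0,0,0]],
  [[0,0,0.05],[0,0,0]],
])

```text
time_s: 43.82
tcp_pos: [0.6108, 0.0293, 0.0737]
eef_rot: [-179.9, -0.0, -83.5]
contact_force: [-4.2, -0.0, 12.0]
gripper_width: 0.0312
gripper_force: 20.0
```

Emit:
move_arm([
  [[0,0,-0.05],[0,0,0]],
  [[0,0,-0.12],[0,0,0]],
  [[0,0,-0.12],[0,0,0]],
])

```text
time_s: 44.2
tcp_pos: [0.6107, 0.0294, 0.0738]
eef_rot: [-180.0, -0.0, -83.6]
contact_force: [-2.0, -0.2, 6.2]
gripper_width: 0.0315
gripper_force: 20.0
```

Emit:
move_arm([
  [[0,0,0],[0,0,0]],
  [[0,0,0],[0,0,0]],
], squeeze=4)

```text
time_s: 44.45
tcp_pos: [0.6107, 0.0294, 0.0737]
eef_rot: [-180.0, -0.0, -83.6]
contact_force: [-2.2, 0.2, 6.1]
gripper_width: 0.0315
gripper_force: 4.0
```

Emit:
move_arm([
  [[0,0,0],[0,0,0]],
  [[0,0,0],[0,0,0]],
  [[0,0,0],[0,0,0]],
  [[0,0,0],[0,0,0]],
], jaw=5.6)

```text
time_s: 44.95
tcp_pos: [0.6104, 0.0294, 0.073]
eef_rot: [180.0, -0.0, -83.6]
contact_force: [0.8, -0.1, -0.2]
gripper_width: 0.0555
gripper_force: 0.0
```

Emit:
move_arm([
  [[0,0,-2],[0,0,0]],
  [[0,0,-5],[0,0,0]],
  [[0,0,-9],[0,0,0]],
  [[0,0,-12],[0,0,0]],
])

```text
time_s: 45.45
tcp_pos: [0.6107, 0.0294, 0.1949]
eef_rot: [-179.9, 0.0, -83.6]
contact_force: [0.9, -0.9, 0.5]
gripper_width: 0.0563
gripper_force: 0.0
```

```bash
python3 - <<'E'
from h import *
plan((.4405,-.312,.16,-83.5,60),(.4405,-.312,.052,-83.5,25))
E
```

```text
t 45.45 at [0.6107 0.0294 0.1949] [-1.7993e+02  1.0000e-02 -8.3580e+01] w 0.0563
  call [16.01, 10.37, 1.73] turn z -0.001 rows 4
  call [16.0, 10.38, 1.75] turn z -0.0 rows 4
  call [0.0, 0.0, 10.8] turn z -0.0 rows 5
```

Copper is released. I'm going to brass.

Emit:
move_arm([
  [[16,10.35,1.7],[0,0,0]],
  [[16,10.35,1.7],[0,0,0]],
  [[16,10.35,1.7],[0,0,0]],
  [[16,10.35,1.7],[0,0,0]],
], jaw=6.2, squeeze=20)

```text
time_s: 45.95
tcp_pos: [0.5231, -0.1439, 0.176]
eef_rot: [179.9, 0.0, -83.8]
contact_force: [0.1, 1.4, -0.7]
gripper_width: 0.0619
gripper_force: 0.0
```

Emit:
move_arm([
  [[16,10.4,1.75],[0,0,0]],
  [[16,10.4,1.75],[0,0,0]],
  [[16,10.4,1.75],[0,0,0]],
  [[16,10.4,1.75],[0,0,0]],
  [[16,10.4,1.75],[0,0,0]],
])

```text
time_s: 46.58
tcp_pos: [0.4402, -0.3119, 0.1587]
eef_rot: [-180.0, -0.0, -83.6]
contact_force: [0.5, 0.5, -0.0]
gripper_width: 0.0618
gripper_force: 0.0
```

```bash
python3 - <<'E'
from look import *
G["finial_silver"]=(.603,.097);G["finial_copper"]=(.611,.0295)
look(["finial_silver","finial_copper"],"top",zs={"finial_silver":.025,"finial_copper":.025},tol=.05)
plan((.4405,-.312,.052,-83.5,25))
E
```

```text
finial_silver top 0.77 [0.6027 0.0962 4.6069 0.1853]
finial_copper top 0.59 [0.6105 0.0299 3.5829 0.2073]
t 46.725 at [ 0.4409 -0.3108  0.1589] [-1.7997e+02 -1.0000e-02 -8.3490e+01] w 0.0622
  call [0.11, 0.06, 10.69] turn z 0.0 rows 5
```

Emit:
move_arm([
  [[0,0,3],[0,0,0]],
  [[0.1,0.05,6],[0,0,0]],
  [[0.1,0.05,9],[0,0,0]],
  [[0.1,0.05,10.7],[0,0,0]],
  [[0.1,0.05,10.7],[0,0,0]],
])

```text
time_s: 47.35
tcp_pos: [0.4395, -0.3116, 0.0506]
eef_rot: [179.9, 0.1, -83.5]
contact_force: [-0.0, 0.3, 0.3]
gripper_width: 0.0619
gripper_force: 0.0
```

Emit:
move_arm([
  [[0,0,0],[0,0,0]],
  [[0,0,0],[0,0,0]],
  [[0,0,0],[0,0,0]],
  [[0,0,0],[0,0,0]],
  [[0,0,0],[0,0,0]],
], jaw=3)

```text
time_s: 47.98
tcp_pos: [0.44, -0.3131, 0.0523]
eef_rot: [-179.9, -0.0, -83.6]
contact_force: [-0.1, 0.9, 6.9]
gripper_width: 0.0377
gripper_force: 20.0
```

Emit:
move_arm([
  [[0,0,-1],[0,0,0]],
  [[0,0,-4],[0,0,0]],
  [[0,0,-8],[0,0,0]],
  [[0,0,-12],[0,0,0]],
  [[0,0,-14.4],[0,0,0]],
])

```text
time_s: 48.6
tcp_pos: [0.4399, -0.313, 0.1982]
eef_rot: [-179.9, -0.0, -83.6]
contact_force: [0.8, 0.4, -1.9]
gripper_width: 0.0371
gripper_force: 20.0
```

```bash
python3 - <<'E'
from h import *
x,y=tray(0,-.025)
plan((x,y,.19,-83.5,40),(x,y,.078,-83.5,25))
E
```

```text
t 48.6 at [ 0.4399 -0.313   0.1982] [-1.7988e+02 -5.0000e-02 -8.3590e+01] w 0.0371
  call [-12.37, -10.42, 0.42] turn z -0.001 rows 5
  call [-12.36, -10.43, 0.41] turn z -0.001 rows 5
  call [-0.0, -0.0, 11.2] turn z 0.0 rows 5
```

Emit:
move_arm([
  [[-2.5,-2.1,0],[0,0,0]],
  [[-5,-4.2,0.2],[0,0,0]],
  [[-7.5,-6.3,0.4],[0,0,0]],
  [[-10,-8.4,0.4],[0,0,0]],
  [[-12.4,-10.4,0.4],[0,0,0]],
])

```text
time_s: 49.22
tcp_pos: [0.5292, -0.177, 0.1918]
eef_rot: [180.0, 0.0, -83.6]
contact_force: [-0.3, -0.6, -1.1]
gripper_width: 0.0371
gripper_force: 20.0
```

Emit:
move_arm([
  [[-3,-2.5,0],[0,0,0]],
  [[-6,-5,0.2],[0,0,0]],
  [[-9,-7.6,0.4],[0,0,0]],
  [[-11.5,-9.7,0.4],[0,0,0]],
  [[-12.4,-10.4,0.4],[0,0,0]],
])

```text
time_s: 49.85
tcp_pos: [0.619, -0.0417, 0.1874]
eef_rot: [180.0, 0.0, -83.5]
contact_force: [-0.3, -1.4, -1.5]
gripper_width: 0.0373
gripper_force: 20.0
```

Emit:
move_arm([
  [[0,0,2.5],[0,0,0]],
  [[0,0,5.5],[0,0,0]],
  [[0,0,8.5],[0,0,0]],
  [[0,0,10.5],[0,0,0]],
  [[0,0,11.2],[0,0,0]],
])

```text
time_s: 50.48
tcp_pos: [0.6173, -0.0438, 0.0745]
eef_rot: [179.8, -0.0, -83.6]
contact_force: [0.6, 0.0, -1.0]
gripper_width: 0.0376
gripper_force: 20.0
```

Emit:
move_arm([
  [[0,0,0],[0,0,0]],
  [[0,0,0],[0,0,0]],
])

```text
time_s: 50.72
tcp_pos: [0.6192, -0.0432, 0.0768]
eef_rot: [-179.9, 0.0, -83.6]
contact_force: [0.4, 0.5, -1.9]
gripper_width: 0.0376
gripper_force: 20.0
```

```bash
python3 - <<'E'
from h import *
x,y=tray(0,-.025)
plan((x,y,.0733,-83.5,3))
E
```

```text
t 50.725 at [ 0.6192 -0.0432  0.0768] [-179.91    0.    -83.58] w 0.0376
  call [0.07, -0.01, 0.35] turn z -0.001 rows 2
```

Emit:
move_arm([
  [[0.05,0,0.1],[0,0,0]],
  [[0.05,0,0.2],[0,0,0]],
  [[0.05,0,0.3],[0,0,0]],
  [[0.05,0,0.35],[0,0,0]],
  [[0.05,0,0.35],[0,0,0]],
])

```text
time_s: 51.35
tcp_pos: [0.619, -0.0438, 0.0737]
eef_rot: [-179.9, -0.0, -83.5]
contact_force: [-2.7, -0.3, 9.1]
gripper_width: 0.0377
gripper_force: 20.0
```

Emit:
move_arm([
  [[0,0,-0.04],[0,0,0]],
  [[0,0,-0.07],[0,0,0]],
  [[0,0,-0.07],[0,0,0]],
])

```text
time_s: 51.72
tcp_pos: [0.619, -0.0437, 0.0738]
eef_rot: [-179.9, -0.0, -83.6]
contact_force: [-1.4, 0.6, 6.9]
gripper_width: 0.0375
gripper_force: 20.0
```

Emit:
move_arm([
  [[0,0,0],[0,0,0]],
  [[0,0,0],[0,0,0]],
], squeeze=4)

```text
time_s: 51.98
tcp_pos: [0.6191, -0.0437, 0.0737]
eef_rot: [-179.9, -0.0, -83.6]
contact_force: [-1.9, 0.4, 5.9]
gripper_width: 0.0378
gripper_force: 4.0
```

Emit:
move_arm([
  [[0,0,0],[0,0,0]],
  [[0,0,0],[0,0,0]],
  [[0,0,0],[0,0,0]],
  [[0,0,0],[0,0,0]],
], jaw=6.2)

```text
time_s: 52.48
tcp_pos: [0.6186, -0.0437, 0.0727]
eef_rot: [180.0, -0.0, -83.6]
contact_force: [-0.8, -0.2, -0.1]
gripper_width: 0.0617
gripper_force: 0.0
```

Emit:
move_arm([
  [[0,0,-2],[0,0,0]],
  [[0,0,-5],[0,0,0]],
  [[0,0,-9],[0,0,0]],
  [[0,0,-12],[0,0,0]],
])

```text
time_s: 52.98
tcp_pos: [0.619, -0.0436, 0.1947]
eef_rot: [-179.9, -0.0, -83.6]
contact_force: [0.7, -0.9, 0.2]
gripper_width: 0.0622
gripper_force: 0.0
```

```bash
python3 - <<'E'
from h import *
plan((.444,-.401,.16,-83.5,60),(.444,-.401,.053,-83.5,25))
E
```

```text
t 52.975 at [ 0.619  -0.0436  0.1947] [-179.93   -0.    -83.58] w 0.0622
  call [16.78, 10.69, 1.72] turn z -0.001 rows 4
  call [16.76, 10.71, 1.73] turn z -0.0 rows 4
  call [0.0, 0.0, 10.7] turn z -0.0 rows 5
```

Emit:
move_arm([
  [[16.8,10.7,1.7],[0,0,0]],
  [[16.8,10.7,1.7],[0,0,0]],
  [[16.8,10.7,1.7],[0,0,0]],
  [[16.8,10.7,1.7],[0,0,0]],
  [[16.8,10.7,1.7],[0,0,0]],
], jaw=6, squeeze=20)

```text
time_s: 53.6
tcp_pos: [0.5307, -0.2234, 0.1759]
eef_rot: [-180.0, 0.0, -83.7]
contact_force: [0.7, -0.2, 0.3]
gripper_width: 0.06
gripper_force: 0.0
```

```bash
python3 - <<'E'
from look import *
w,o=look(["finial_dark"],"wrist",tol=.06)
plan((.444,-.4005,.16,-83.5,60),(.444,-.4005,.053,-83.5,25))
E
```

```text
finial_dark wrist 0.67 [ 0.4441 -0.401   3.2924  0.0542]
t 53.7 at [ 0.5316 -0.2221  0.176 ] [-179.98   -0.    -83.57] w 0.0601
  call [16.74, 10.7, 1.6] turn z -0.001 rows 4
  call [0.0, 0.0, 10.7] turn z -0.0 rows 5
```

Emit:
move_arm([
  [[16.75,10.7,1.6],[0,0,0]],
  [[16.75,10.7,1.6],[0,0,0]],
  [[16.75,10.7,1.6],[0,0,0]],
  [[16.75,10.7,1.6],[0,0,0]],
  [[16.75,10.7,1.6],[0,0,0]],
])

```text
time_s: 54.32
tcp_pos: [0.4439, -0.4008, 0.1596]
eef_rot: [180.0, 0.0, -83.6]
contact_force: [0.0, 0.2, 0.1]
gripper_width: 0.0598
gripper_force: 0.0
```

Emit:
move_arm([
  [[0,0,3],[0,0,0]],
  [[0,0,6],[0,0,0]],
  [[0,0,9],[0,0,0]],
  [[0,0,10.6],[0,0,0]],
  [[0,0,10.6],[0,0,0]],
])

```text
time_s: 54.95
tcp_pos: [0.4438, -0.3998, 0.0532]
eef_rot: [179.9, 0.1, -83.5]
contact_force: [-0.1, 0.2, 0.1]
gripper_width: 0.0598
gripper_force: 0.0
```

Emit:
move_arm([
  [[0,0,0],[0,0,0]],
  [[0,0,0],[0,0,0]],
  [[0,0,0],[0,0,0]],
  [[0,0,0],[0,0,0]],
  [[0,0,0],[0,0,0]],
], jaw=2.7)

```text
time_s: 55.58
tcp_pos: [0.4438, -0.4014, 0.0547]
eef_rot: [-180.0, -0.0, -83.6]
contact_force: [-0.6, 0.4, 5.5]
gripper_width: 0.0345
gripper_force: 20.0
```

Emit:
move_arm([
  [[0,0,-1],[0,0,0]],
  [[0,0,-4],[0,0,0]],
  [[0,0,-8],[0,0,0]],
  [[0,0,-12],[0,0,0]],
  [[0,0,-14.4],[0,0,0]],
])

```text
time_s: 56.2
tcp_pos: [0.4438, -0.4012, 0.2004]
eef_rot: [-179.9, -0.1, -83.6]
contact_force: [0.1, 0.3, -2.1]
gripper_width: 0.0342
gripper_force: 20.0
```

```bash
python3 - <<'E'
from h import *
x,y=tray(0,-.101)
plan((x,y,.19,-83.5,40),(x,y,.079,-83.5,25))
E
```

```text
t 56.2 at [ 0.4438 -0.4012  0.2004] [-1.7989e+02 -7.0000e-02 -8.3580e+01] w 0.0342
  call [-12.97, -10.72, 0.53] turn z -0.001 rows 5
  call [-12.97, -10.74, 0.52] turn z -0.0 rows 5
  call [0.0, -0.0, 11.1] turn z -0.0 rows 5
```

Emit:
move_arm([
  [[-2.6,-2.1,0],[0,0,0]],
  [[-5.2,-4.3,0.2],[0,0,0]],
  [[-7.8,-6.4,0.4],[0,0,0]],
  [[-10.4,-8.6,0.5],[0,0,0]],
  [[-13,-10.7,0.5],[0,0,0]],
])

```text
time_s: 56.82
tcp_pos: [0.5354, -0.2587, 0.1929]
eef_rot: [180.0, 0.0, -83.6]
contact_force: [0.5, -0.3, -1.9]
gripper_width: 0.0343
gripper_force: 20.0
```

Emit:
move_arm([
  [[-3,-2.5,0],[0,0,0]],
  [[-6,-5,0.2],[0,0,0]],
  [[-9,-7.5,0.4],[0,0,0]],
  [[-12,-9.9,0.5],[0,0,0]],
  [[-13,-10.75,0.5],[0,0,0]],
])

```text
time_s: 57.45
tcp_pos: [0.6281, -0.1168, 0.1876]
eef_rot: [180.0, 0.0, -83.5]
contact_force: [-0.5, -1.3, -1.9]
gripper_width: 0.0348
gripper_force: 20.0
```

Emit:
move_arm([
  [[0,0,2.5],[0,0,0]],
  [[0,0,5.5],[0,0,0]],
  [[0,0,8.5],[0,0,0]],
  [[0,0,10.3],[0,0,0]],
  [[0,0,10.9],[0,0,0]],
])

```text
time_s: 58.08
tcp_pos: [0.627, -0.119, 0.078]
eef_rot: [179.9, 0.0, -83.6]
contact_force: [0.1, 0.2, -1.1]
gripper_width: 0.0346
gripper_force: 20.0
```

Emit:
move_arm([
  [[0,0,0],[0,0,0]],
  [[0,0,0],[0,0,0]],
])

```text
time_s: 58.32
tcp_pos: [0.6283, -0.1187, 0.0801]
eef_rot: [-179.9, -0.0, -83.6]
contact_force: [-0.1, 0.2, -0.6]
gripper_width: 0.0343
gripper_force: 20.0
```

```bash
python3 - <<'E'
from h import *
x,y=tray(0,-.101)
plan((x,y,.0767,-83.5,3))
E
```

```text
t 58.325 at [ 0.6283 -0.1187  0.0801] [-1.7989e+02 -1.0000e-02 -8.3580e+01] w 0.0343
  call [0.06, 0.05, 0.34] turn z -0.001 rows 2
```

Emit:
move_arm([
  [[0.05,0.05,0.1],[0,0,0]],
  [[0.05,0.05,0.2],[0,0,0]],
  [[0.05,0.05,0.3],[0,0,0]],
  [[0.05,0.05,0.35],[0,0,0]],
  [[0.05,0.05,0.35],[0,0,0]],
])

```text
time_s: 58.95
tcp_pos: [0.6274, -0.1193, 0.0767]
eef_rot: [-179.9, -0.0, -83.6]
contact_force: [-1.9, 0.5, 7.8]
gripper_width: 0.0345
gripper_force: 20.0
```

Emit:
move_arm([
  [[0,0,-0.04],[0,0,0]],
  [[0,0,-0.06],[0,0,0]],
  [[0,0,-0.06],[0,0,0]],
])

```text
time_s: 59.32
tcp_pos: [0.6274, -0.1193, 0.0767]
eef_rot: [-180.0, -0.0, -83.6]
contact_force: [-2.2, 0.3, 6.5]
gripper_width: 0.0342
gripper_force: 20.0
```

Emit:
move_arm([
  [[0,0,0],[0,0,0]],
  [[0,0,0],[0,0,0]],
], squeeze=4)

```text
time_s: 59.58
tcp_pos: [0.6276, -0.1193, 0.0766]
eef_rot: [-180.0, -0.0, -83.6]
contact_force: [-1.4, 0.4, 6.2]
gripper_width: 0.0349
gripper_force: 4.0
```

Emit:
move_arm([
  [[0,0,0],[0,0,0]],
  [[0,0,0],[0,0,0]],
  [[0,0,0],[0,0,0]],
  [[0,0,0],[0,0,0]],
], jaw=6)

```text
time_s: 60.08
tcp_pos: [0.6271, -0.1192, 0.0758]
eef_rot: [180.0, 0.0, -83.6]
contact_force: [0.2, -0.3, 1.0]
gripper_width: 0.0597
gripper_force: 0.0
```

Emit:
move_arm([
  [[0,0,-2],[0,0,0]],
  [[0,0,-5],[0,0,0]],
  [[0,0,-9],[0,0,0]],
  [[0,0,-14],[0,0,0]],
  [[0,0,-18],[0,0,0]],
])

```text
time_s: 60.7
tcp_pos: [0.6273, -0.1192, 0.2582]
eef_rot: [-179.9, -0.0, -83.6]
contact_force: [1.0, -1.3, -0.1]
gripper_width: 0.0598
gripper_force: 0.0
```

Emit:
move_arm([
  [[0,15,0],[0,0,0]],
  [[0,15,0],[0,0,0]],
  [[0,15,0],[0,0,0]],
  [[0,15,0],[0,0,0]],
])

```text
time_s: 61.2
tcp_pos: [0.4767, -0.1361, 0.257]
eef_rot: [-179.9, 0.0, -83.6]
contact_force: [0.3, -0.2, 0.0]
gripper_width: 0.06
gripper_force: 0.0
```

```bash
python3 - <<'E'
from look import *
P={"finial_silver":(.115,.025),"finial_copper":(.049,.025),"finial_brass":(-.025,.021),"finial_dark":(-.101,.022)}
zs={}
for l,(a,z) in P.items(): G[l]=tuple(tray(0,a));zs[l]=z;print(l,np.round(G[l],4))
look(list(P)+["match_box"],"top",zs=zs,tol=.05)
c=cap("side")
a=c["image"][120:280,200:410];cv2.imwrite("pics/s14o.png",cv2.resize(a,(788,600)))
E
```

```text
finial_silver [0.6035 0.0953]
finial_copper [0.611  0.0297]
finial_brass [ 0.6193 -0.0438]
finial_dark [ 0.6279 -0.1194]
finial_silver top none
finial_copper top none
finial_brass top none
finial_dark top none
match_box top none
```

View pics/s14o.png

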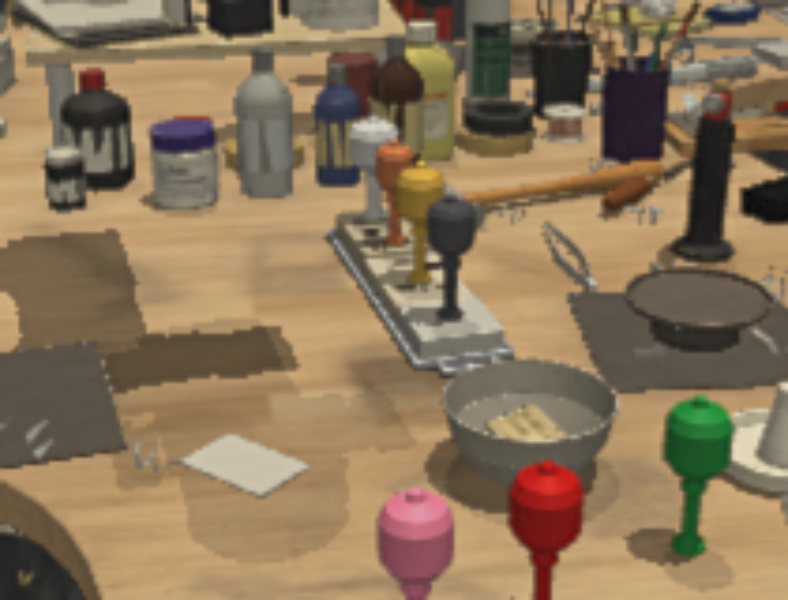

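All four finials stand upright in a row on the packed blocks, from crop (372,165) to (450,260). The match box is in the bowl at (525,422), and the look-alikes, tub, hammer and tweezers were not touched. I'm handing the job in.

```bash
python3 -c "
from h import *
print(r.close_job())"
```

```text
the job is handed in; nothing more can be done
None
```

I handed the job in at about 61 s of the allowed 210 s: the match box is in the bowl, both bricks and the steel block are packed in the tray, and all four finials stand upright on them with planned spacing of 66 mm or more; the last side view showed them standing, though it came only moments after the last release.

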